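# Set up the candle lantern lot for viewing

### The arm

A 7-joint arm with a two-finger parallel gripper is mounted at the origin on the work surface. World frame = base frame: x ahead of the robot, y to its left, z up, the work surface at z = 0. Lengths are in m, angles in rad, forces in N, time in s.
With the tool pointing down it reaches from about 0.425 to 0.925 m from the base axis. Payload 6.8 kg.
Tool frame: the origin (TCP) lies at the very end of the fingers, on their centre line; the grasp point (between the pads) lies r.grip_depth behind it (r.grip_depth is the distance from the TCP to the grasp point, in m); z points along the fingers, x is the direction in which the jaws open and shut, and the axes are right-handed (so a half turn about z gives the same grasp; the last joint's range is limited). The gripper opens to 85 mm and grips with 20 to 120 N. Pads are 22 mm wide; open, the fingers measure 114 mm over their backs; the gripper's body (76 mm by 85 mm) begins 54 mm behind the grasp point. The pads swing forward as they close: fully open they stand 13 mm farther back than shut.
Start: joints at [-1.401, 0.477, 0.022, 1.555, -0.011, 1.109, -0.083], TCP at [0.185, 0.649, 0.231] pointing down, gripper open.
Joint ranges: [-2.96, 2.96], [-0.34, 2.1], [-1.41, 1.46], [0.24, 2.44], [-1.37, 4.51], [0.17, 1.92], [-2.96, 2.96]. Speed limits (rad/s): [2.39, 2.39, 3.14, 3.14, 3.14, 3.14, 3.14].

### API

Orientations are given as a rotation vector (axis times angle).
In Python, from bench import readout, grab_frame, workorder, r gives the robot as it stands.
- The arm moves only by the shell command python3 -m handwheel 'ROWS' [FORCE]. ROWS is text: rows parted by semicolons, each of 7 numbers parted by spaces: the shift along the tool's x, y, z in mm, then the turn, a rotation vector about the tool's x, y, z in degrees, then the finger opening in mm, from 0 to 85.4. A call has 1 to 12 rows; each row is the pose to reach, as a shift and turn from the pose commanded when the call began, along the tool's axes at that moment; what a row does not reach only later rows make up. A row lasts 1/8 s, in which the tool goes at most 62.5 mm and 10.7 degrees, less where a joint would pass 70% of its speed; a pose out of reach is approached as far as the arm can. A call with a gripper value outside its range is refused whole. The fingers move at their own pace and stop on an object; FORCE is the grip in N (left out, the last holds). Time passes only in rows, so rows that repeat a pose let the fingers close. It gives the time, the measured TCP pose, the force and the opening at its end, in the units of the state.
- readout.get_obs(): the state, without advancing time (a new reading comes with each control period).
- grab_frame(name): name is "scene" or "top" or "wrist"; returns a dict with "pixels" (384x512x3 uint8, red, green, blue), "fx", "fy", "cx", "cy" (pixels), "rvec" (rotation vector, rad) and "tvec" (3), from world to camera coordinates, as OpenCV has them. Camera axes: x right, y down, z forward; pixel columns grow to the right and rows downward; lengths in m; the calibration is good to about 2 mm. A picture is of the moment at which its call begins. There is no depth.
- workorder.hand_in(): hands the job in, once; it reports no verdict.
The state is a dict: "clock": time; "joints": joint angles; "qvel": joint speeds; "tau": joint torques, N m; "tcp_pos": TCP position; "orientation": TCP orientation; "contact_force": force on the tool from outside, world axes, zero at the start; "moment": the same for the moment, N m; "grip_width": finger opening in m.
Only numpy, scipy, OpenCV 4.12 (cv2) and the standard library are available. Lean on these libraries where they do the work, as an engineer would, in place of code of your own. Each camera call takes 0.05 s, during which the arm holds its last target.

### The job

Set up the brass candle lantern in the middle of the empty blue display board for viewing day, building it from the bottom up: first stand the brass base on the board, then put the cream candle in its socket, then stand the amber glass over the candle, fully down inside the base's gallery ring, and last put the brass cap squarely on top of the glass. The glass is fragile, so do not drop it or knock it over, and leave the green glass, the model car and the jewel case where they are.

Things in the scene. Friction and masses are not known exactly. Their poses are not given: they have to be found in the camera images.
- base_grip (a point): Loose brass base, about 0.45 kg: dish 123 mm wide (floor 8, rim 14 mm up) with a candle socket on its axis. Point: on the axis, 45 mm above the underside, where to grip. Socket: 48 mm wide outside from 26 to 58 mm up; hole 41 mm wide, mouth 58 and floor 33 mm up. Gallery ring on the dish floor, 67 mm inside, 73 outside, top 18 mm up: the glass stands inside it. z up; all heights from underside.
- candle_mid (a point): Plain cream pillar candle, loose, about 0.075 kg, standing upright: diameter 36 mm, 80 mm tall plus a thin wick of 6 mm. This point is its centre, 40 mm above its foot. z axis up along its axis.
- glass_mid (a point): Amber glass chimney of the lantern, loose, about 0.18 kg: an upright tube open at both ends, 62 mm outer and 55 mm inner diameter, 140 mm tall. Point: its centre, 70 mm above its foot; too tall to take at its middle from above, so grip across its outside near the top (as much as 40 mm above this point). z up along its axis.
- cap_knob (a point): Loose brass cap, about 0.14 kg, standing plug down: plug 49 mm wide, 8 mm long; brim 72 mm wide, its underside 8 mm above the plug's end; vented dome; round knob to grip, 22 mm wide, 38 to 60 mm above the plug's end. Point: the knob's centre, 50 mm above the plug's end, 42 above the brim's underside. Plug goes inside the glass, brim rests on its rim. z up.
- blue_board_top (a point): Empty display board covered in blue cloth, fixed: 150 x 150 mm, 18 mm thick, lying on the table at some yaw. This point is the centre of its top face. Here the lantern is built. z axis up.
- spare_glass_mid (a point): Green lamp glass of another lot, loose, to be left alone: an upright open tube of 52 mm outer diameter, 110 mm tall. This point is its centre, 55 mm above its foot.
- car_mid (a point): Silver die-cast open model car, loose, to be left alone: 136 mm long (its x axis), 60 mm wide, 42 mm high, standing on the maroon display board. This point is its centre, 20 mm above its wheels' lowest points.
- maroon_board_top (a point): Second display board, covered in maroon cloth, fixed and already taken by the model car: 150 x 150 mm, 18 mm thick. This point is the centre of its top face.
- case_mid (a point): Brown leather jewel case, loose, to be left alone: 75 mm (x) by 110 mm (y), 40 mm high. This point is its centre.
Not all that is in view belongs to the job. Leave any pink look-alike of the part that bears base_grip alone.

How it is judged:
By the outcome, as a careful person would: the job done as asked, in the order asked, and still so for the second after the job is handed in, with the robot touching nothing.
It also fails if it takes over 136 s, if anything falls off the work surface, if the arm or the gripper's body presses on something with over 40 N, if the wrist force passes 120 N, or if a joint passes its speed limit or range.

## Working session

There is one attempt and no reset: what is moved stays moved. The work goes in short steps, Python scripts to look and compute and a shell command to move; the robot and the scene stay as the last step left them, time stands still between calls to the robot, and variables do not carry over. Pictures are saved under pics/ and viewed, and the job is handed in when it is done.

```bash
ls; mkdir -p pics; cat > h.py <<'E'
import numpy as np, cv2
from bench import readout, grab_frame, workorder, r
def snap(n,fn):
    f=grab_frame(n); cv2.imwrite('pics/'+fn,f['pixels'][:,:,::-1]); 
    np.savez('pics/'+fn+'.npz',**f); return f
def load(fn): return dict(np.load('pics/'+fn+'.npz'))
def P(f):
    R=cv2.Rodrigues(np.array(f['rvec'],float))[0]; t=np.array(f['tvec'],float).reshape(3); return R,t
def ray(f,u,v):
    R,t=P(f); d=R.T@np.array([(u-f['cx'])/f['fx'],(v-f['cy'])/f['fy'],1.]); return -R.T@t,d
def at_z(f,u,v,z):
    c,d=ray(f,u,v); return c+d*(z-c[2])/d[2]
def proj(f,p):
    R,t=P(f); q=R@np.array(p,float)+t; return np.array([f['fx']*q[0]/q[2]+f['cx'],f['fy']*q[1]/q[2]+f['cy']])
def tri(*obs):
    A=np.zeros((3,3));b=np.zeros(3)
    for f,u,v in obs:
        c,d=ray(f,u,v);d=d/np.linalg.norm(d);M=np.eye(3)-np.outer(d,d);A+=M;b+=M@c
    x=np.linalg.solve(A,b)
    return x,[np.linalg.norm(proj(f,x)-[u,v]) for f,u,v in obs]
E
python3 - <<'E'
from h import *
for n in('scene','top','wrist'):
    f=snap(n,n+'0.png'); R,t=P(f); print(n,f['fx'],f['cx'],f['cy'],-R.T@t, R[2])
print(readout.get_obs(), r.grip_depth)
E
```

```text
pics
scene 398.99785572138967 256.39376251195944 194.56549527382649 [ 1.28405    -0.07678845  0.91326811] [-0.69649323  0.04544237 -0.71612302]
top 399.22256041142816 256.8180751763794 188.8358079047844 [ 0.40693006 -0.01440964  1.33448287] [ 0.03216722  0.00652917 -0.99946117]
wrist 275.5637838995027 257.6987992343391 193.38982395913447 [0.10957258 0.66964829 0.37244418] [ 0.2929492  -0.08550041 -0.95229746]
{'clock': 0.15, 'joints': array([-1.4010963 ,  0.47763357,  0.02237252,  1.55616183, -0.01151943,
        1.10931557, -0.08313612]), 'qvel': array([ 1.76258155e-03, -2.94424341e-03,  6.13795108e-04, -4.34574395e-03,
        1.10292826e-03,  3.10486084e-05,  4.61229835e-04]), 'tau': array([ 2.65715607e-03, -5.96927297e+01,  1.60993885e+00, -2.81489289e+01,
        1.26245257e-02,  6.54787989e-03,  1.37237174e-05]), 'tcp_pos': array([0.18500733, 0.64870094, 0.23056031]), 'orientation': array([ 2.50693455e+00,  1.89187003e+00, -1.65169412e-03]), 'contact_force': array([ 0.60469272, -0.0344354 , -0.35706712]), 'moment': array([0.0087172 , 0.01868399, 0.01744116]), 'grip_width': 0.08551920400572072} 0.0187
```

View pics/scene0.png

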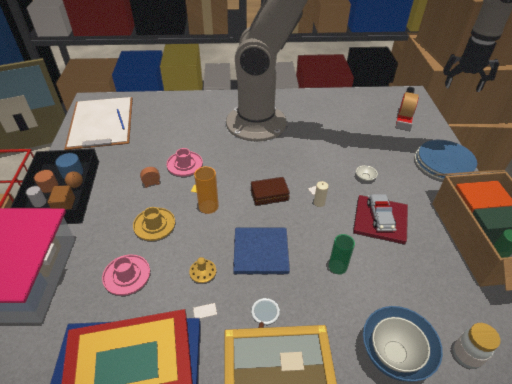

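View pics/top0.png

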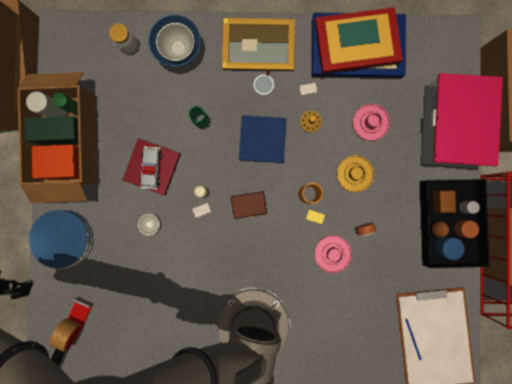

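View pics/wrist0.png

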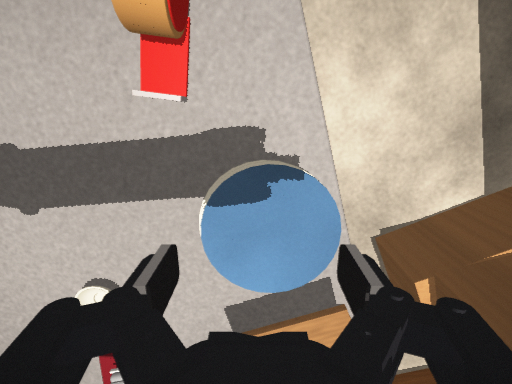

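```bash
python3 - <<'E'
import cv2,numpy as np
t=cv2.imread('pics/top0.png');s=cv2.imread('pics/scene0.png')
def c(im,x,y,w,h,k): return cv2.resize(im[y:y+h,x:x+w],None,fx=k,fy=k,interpolation=cv2.INTER_NEAREST)
cv2.imwrite('pics/t_z.png',c(t,180,95,200,140,4))
cv2.imwrite('pics/s_z.png',c(s,95,145,200,150,4))
cv2.imwrite('pics/s_z2.png',c(s,225,160,200,120,4))
E
```

```text
(no output)
```

View pics/t_z.png

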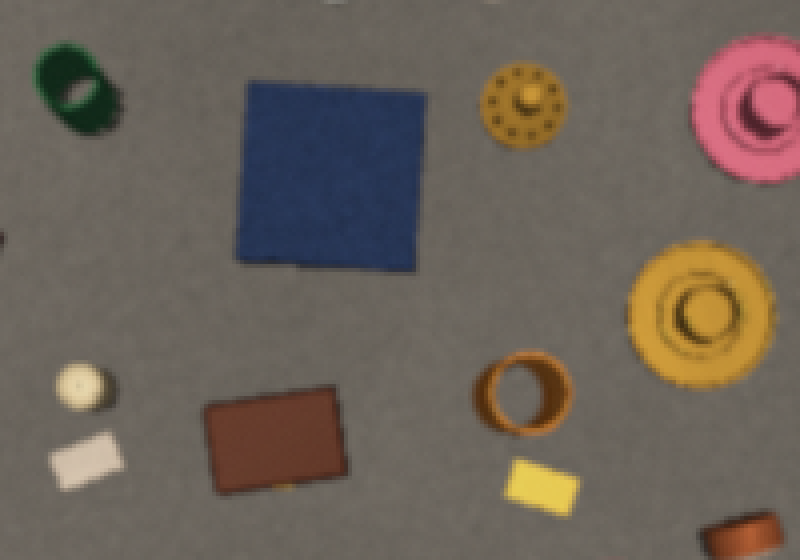

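View pics/s_z.png

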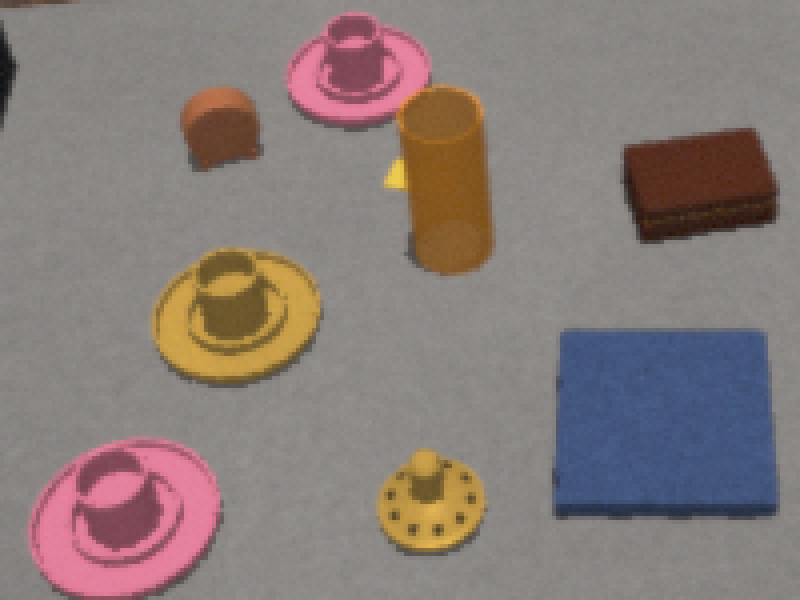

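View pics/s_z2.png

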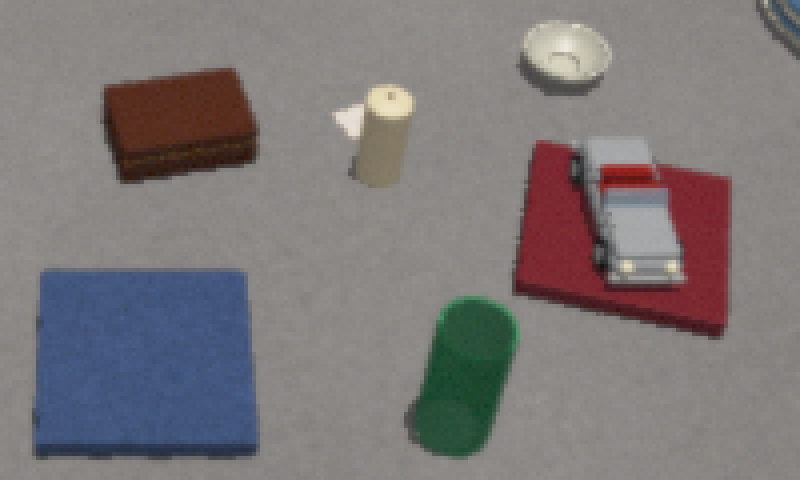

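```bash
python3 - <<'E'
from h import *
T=load('top0.png');S=load('scene0.png')
pt=lambda x,y:(180+(x+.5)/4-.5,95+(y+.5)/4-.5)
ps=lambda x,y:(95+(x+.5)/4-.5,145+(y+.5)/4-.5)
ps2=lambda x,y:(225+(x+.5)/4-.5,160+(y+.5)/4-.5)
for n,a,b in [('baseMouth',pt(707,315),ps(226,272)),('glassTop',pt(530,393),ps(440,114)),('capknob',pt(531,94),ps(427,463)),('candleTop',pt(80,386),ps2(389,102)),
 ('case',pt(205,405),ps2(105,90))]:
    x,e=tri((T,*a),(S,*b)); print(n,x.round(4),np.round(e,2))
for a,b in [((248,82),(777,512)),((426,93),(554,512)),((416,271),(562,331)),((236,262),(766,331))]:
    a=pt(*a);b=ps(*b);x,e=tri((T,*a),(S,*b)); print('bd',x.round(4),np.round(e,2),at_z(T,*a,.018).round(4),at_z(S,*b,.018).round(4))
for z,a in[(.014,pt(702,315)),(.058,pt(707,315)),(.140,pt(530,393)),(.05,pt(531,94)),(.08,pt(80,386))]: print(at_z(T,*a,z).round(4))
for z,a in[(.058,ps(226,272)),(.140,ps(440,114)),(.05,ps(427,463)),(.08,ps2(389,102))]: print(at_z(S,*a,z).round(4))
E
```

```text
baseMouth [ 0.5042 -0.3272  0.0503] [0.58 0.65]
glassTop [ 0.4365 -0.1718  0.1367] [0.29 0.3 ]
capknob [ 0.6795 -0.1791  0.0545] [0.54 0.67]
candleTop [0.437  0.1751 0.0741] [0.21 0.22]
case [0.4248 0.018  0.0891] [18.02 18.76]
bd [0.6959 0.0507 0.0059] [0.26 0.33] [0.6932 0.0493 0.018 ] [0.7038 0.0499 0.018 ]
bd [ 0.6891 -0.0981  0.0064] [0.35 0.43] [ 0.6866 -0.0985  0.018 ] [ 0.6968 -0.0967  0.018 ]
bd [ 0.539  -0.0909  0.0132] [0.63 0.71] [ 0.5385 -0.0927  0.018 ] [ 0.5432 -0.0888  0.018 ]
bd [0.5441 0.0583 0.011 ] [0.54 0.61] [0.5432 0.0562 0.018 ] [0.55  0.059 0.018]
[ 0.5067 -0.33    0.014 ]
[ 0.5035 -0.3235  0.058 ]
[ 0.4364 -0.1722  0.14  ]
[ 0.6805 -0.1814  0.05  ]
[0.4367 0.1736 0.08  ]
[ 0.5108 -0.3269  0.058 ]
[ 0.4402 -0.1705  0.14  ]
[ 0.6765 -0.1778  0.05  ]
[0.4429 0.174  0.08  ]
```

```bash
cat >> h.py <<'E'
from scipy.spatial.transform import Rotation as Ro
def rel(targets, yaw=0.0, pose=None):
    """targets: world TCP list -> tool-axis rows; yaw = world angle of tool x (deg)"""
    o=readout.get_obs(); R=Ro.from_rotvec(o['orientation'])
    Rt=Ro.from_euler('z',yaw,degrees=True)*Ro.from_rotvec([np.pi,0,0])
    for t in targets:
        print((R.inv().apply(np.array(t)-o['tcp_pos'])*1000).round(1),(R.inv()*Rt).as_rotvec(degrees=True).round(2))
E
python3 - <<'E'
from h import *
rel([(.40,.48,.24),(.52,.25,.24),(.506,-.20,.24)])
E
```

```text
[-103.3  253.    -9.3] [6.000e-02 6.000e-02 7.408e+01]
[-291.5  431.5   -9. ] [6.000e-02 6.000e-02 7.408e+01]
[-728.1  541.5   -8.4] [6.000e-02 6.000e-02 7.408e+01]
```

```bash
python3 -m handwheel '-40 110 -9 0 0 10 85; -80 190 -9 0 0 20 85; -103 253 -9 0 0 30 85; -165 312 -9 0 0 40 85; -230 372 -9 0 0 50 85; -291 431 -9 0 0 60 85; -350 445 -9 0 0 70 85; -410 460 -9 0 0 74.08 85; -470 475 -9 0 0 74.08 85; -530 490 -9 0 0 74.08 85; -590 505 -9 0 0 74.08 85; -650 520 -9 0 0 74.08 85' 40
python3 -m handwheel '0 0 0 0 0 0 85; 0 0 0 0 0 0 85'
python3 - <<'E'
from h import *
rel([(.506,-.327,.24)])
E
```

```text
clock: 1.65
tcp_pos: [0.5025, 0.0118, 0.2403]
orientation: [-3.141, -0.0, -0.001]
contact_force: [0.6, -0.0, 0.0]
grip_width: 0.0849
clock: 1.9
tcp_pos: [0.5025, 0.0142, 0.2401]
orientation: [-3.141, 0.0, 0.0]
contact_force: [-0.3, 0.7, 0.8]
grip_width: 0.0851
[  3.5 341.2  -0. ] [-0.03  0.02 -0.01]
```

```bash
python3 - <<'E'
from h import *
f=snap('wrist','w1.png'); cv2.imwrite('pics/w1_z.png',cv2.resize(f['pixels'][:,:,::-1],(768,576)))
E
python3 -m handwheel '3.5 60 0 0 0 0 85; 3.5 120 0 0 0 0 85; 3.5 180 0 0 0 0 85; 3.5 240 0 0 0 0 85; 3.5 300 0 0 0 0 85; 3.5 340 0 0 0 0 85; 3.5 340 0 0 0 0 85; 3.5 340 0 0 0 0 85; 3.5 340 0 0 0 0 85'
python3 - <<'E'
from h import *
f=snap('wrist','w2.png'); cv2.imwrite('pics/w2_z.png',cv2.resize(f['pixels'][:,:,::-1],(768,576)))
E
```

```text
clock: 3.08
tcp_pos: [0.5072, -0.3238, 0.2399]
orientation: [-3.14, -0.006, 0.0]
contact_force: [-0.4, 1.0, -0.3]
grip_width: 0.0854
```

View pics/w1_z.png

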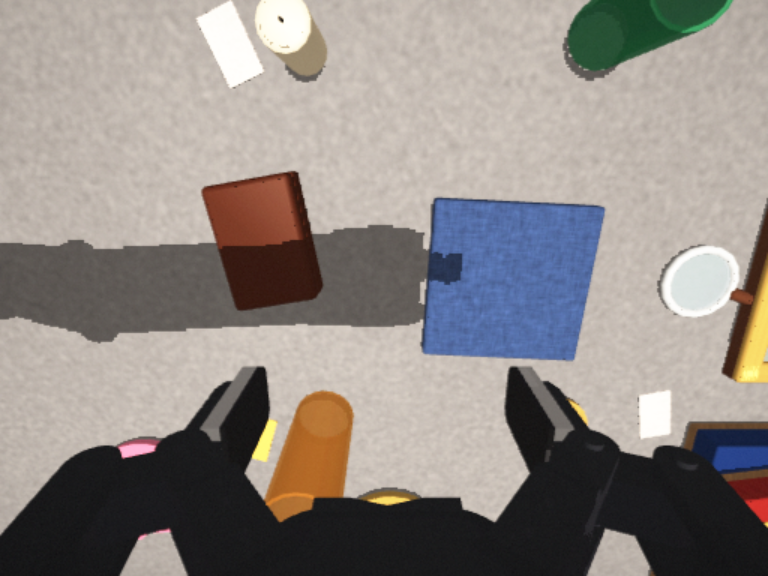

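View pics/w2_z.png

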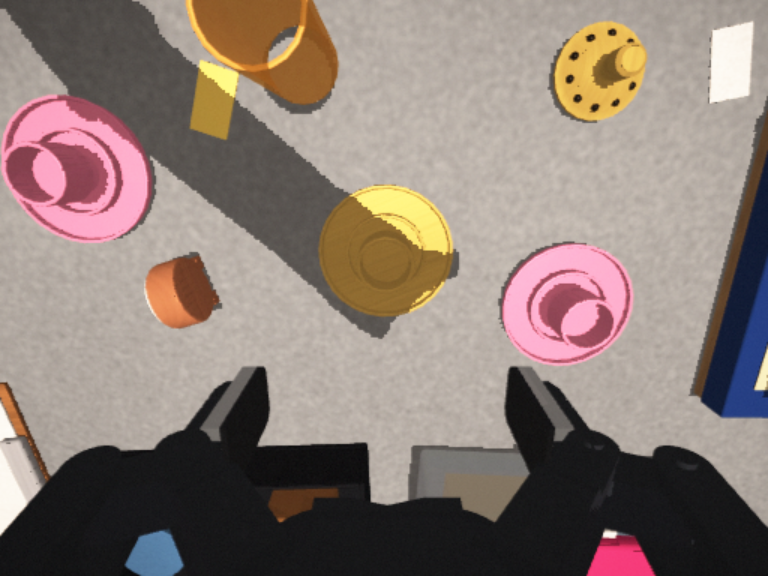

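```bash
python3 - <<'E'
from h import *
a=cv2.imread('pics/w2.png')
cv2.imwrite('pics/w2b.png',cv2.resize(a[115:220,200:315],None,fx=6,fy=5.7,interpolation=cv2.INTER_CUBIC)[:, :] if 0 else cv2.resize(a[115:215,200:320],None,fx=6,fy=6,interpolation=cv2.INTER_CUBIC))
T=load('top0.png');S=load('scene0.png');W=load('w1.png')
k=lambda x,y:((x+.5)/1.5-.5,(y+.5)/1.5-.5)
pt=lambda x,y:(180+(x+.5)/4-.5,95+(y+.5)/4-.5)
ps=lambda x,y:(95+(x+.5)/4-.5,145+(y+.5)/4-.5)
s=[]
for a,b,c in [((248,82),(777,507),(604,207)),((426,93),(554,507),(574,360)),((416,271),(562,331),(423,354)),((236,262),(766,331),(436,198))]:
    o=[(T,*pt(*a)),(S,*ps(*b)),(W,*k(*c))]
    x,e=tri(*o); print(x.round(4),np.round(e,2),*[at_z(*q,.018).round(4)[:2] for q in o]);s.append(x)
print(np.mean(s,0))
E
```

```text
[0.6948 0.0504 0.0102] [0.22 0.39 0.27] [0.6932 0.0493] [0.6999 0.0503] [0.6906 0.051 ]
[ 0.6881 -0.0984  0.0119] [0.16 0.66 0.82] [ 0.6866 -0.0985] [ 0.6929 -0.0967] [ 0.6849 -0.0966]
[ 0.5385 -0.0914  0.0134] [0.51 0.89 0.89] [ 0.5385 -0.0927] [ 0.5432 -0.0888] [ 0.5371 -0.0901]
[0.5446 0.0582 0.0116] [0.57 0.61 0.45] [0.5432 0.0562] [0.55  0.059] [0.5445 0.0587]
[ 0.61650825 -0.02029549  0.01179739]
```

View pics/w2b.png

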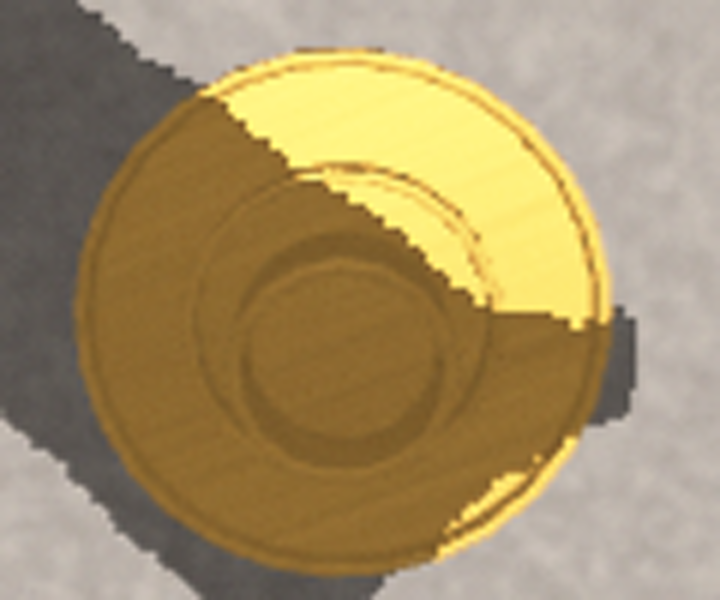

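```bash
python3 - <<'E'
from h import *
W=load('w2.png')
k=lambda x,y:(200+(x+.5)/6-.5,115+(y+.5)/6-.5)
print(at_z(W,*k(343,312.5),.014),at_z(W,*k(342,366),.058),ray(W,1,1)[0],readout.get_obs()['tcp_pos'])
# overlay model circles
a=W['pixels'][:,:,::-1].copy()
a=cv2.resize(a[115:215,200:320],None,fx=6,fy=6,interpolation=cv2.INTER_CUBIC)
c=at_z(W,*k(343,312.5),.014)
for r_,z,col in [(.0615,.014,(0,0,255)),(.024,.058,(255,0,0)),(.0205,.058,(0,255,0)),(.0365,.018,(255,0,255))]:
    for t in np.linspace(0,6.28,120):
        u,v=proj(W,(c[0]+r_*np.cos(t),c[1]+r_*np.sin(t),z))
        cv2.circle(a,(int((u-200+.5)*6),int((v-115+.5)*6)),1,col,-1)
cv2.imwrite('pics/w2c.png',a)
E
```

```text
[ 0.50534849 -0.32592675  0.014     ] [ 0.50536403 -0.32738543  0.058     ] [ 0.50697697 -0.24621522  0.38208258] [ 0.50704988 -0.32414878  0.24009608]
```

View pics/w2c.png

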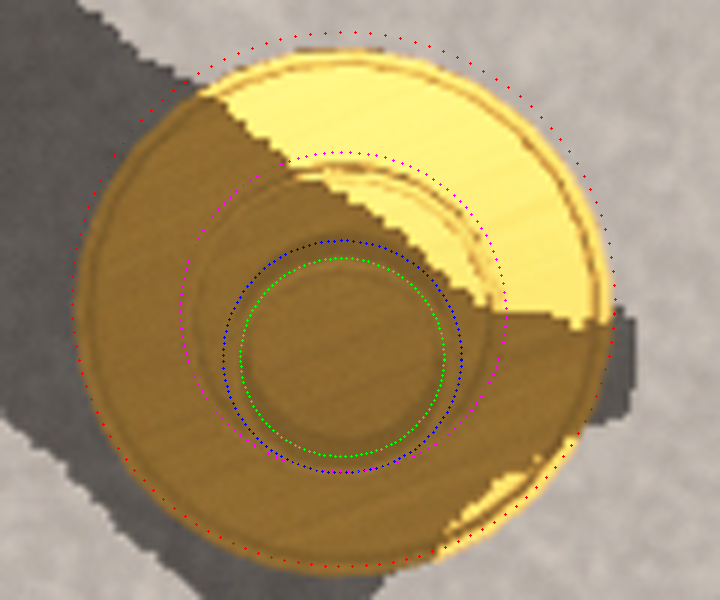

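```bash
python3 -m handwheel '-2 3.4 60 0 0 0 85; -2 3.4 120 0 0 0 85; -2 3.4 160 0 0 0 85; -2 3.4 190 0 0 0 85; -2 3.4 205 0 0 0 85; -2 3.4 213 0 0 0 85; -2 3.4 213 0 0 0 85; -2 3.4 213 0 0 0 85' 60
python3 -m handwheel '0 0 0 0 0 0 60; 0 0 0 0 0 0 40; 0 0 0 0 0 0 40; 0 0 0 0 0 0 40; 0 0 0 0 0 0 40; 0 0 0 0 0 0 40' 60
python3 - <<'E'
from h import *
snap('wrist','w3.png')
E
```

```text
clock: 4.12
tcp_pos: [0.5049, -0.3301, 0.0283]
orientation: [3.141, 0.0, 0.003]
contact_force: [-0.4, 0.7, -0.1]
grip_width: 0.0851
clock: 4.88
tcp_pos: [0.5052, -0.33, 0.0283]
orientation: [3.141, 0.001, 0.003]
contact_force: [0.4, 1.4, 6.5]
grip_width: 0.0458
```

View pics/w3.png

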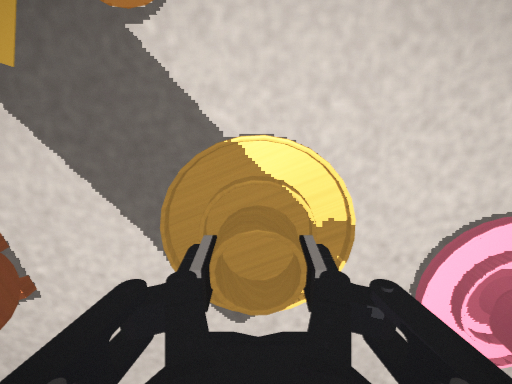

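```bash
python3 -m handwheel '0 0 -5 0 0 0 40; 0 0 -25 0 0 0 40; 0 0 -60 0 0 0 40; 0 0 -100 0 0 0 40; 0 0 -110 0 0 0 40; 0 0 -110 0 0 0 40; 0 0 -110 0 0 0 40'
python3 - <<'E'
from h import *
snap('wrist','w4.png')
rel([(.58,-.17,.14),(.6165,-.02,.14),(.6165,-.02,.0483)])
E
```

```text
clock: 5.8
tcp_pos: [0.5032, -0.3287, 0.1357]
orientation: [-3.14, -0.001, 0.004]
contact_force: [0.7, -0.2, -4.4]
grip_width: 0.046
[  76.8 -158.9   -4.4] [-0.08  0.15  0.01]
[ 113.3 -308.9   -4.3] [-0.08  0.15  0.01]
[ 113.6 -308.8   87.4] [-0.08  0.15  0.01]
```

View pics/w4.png

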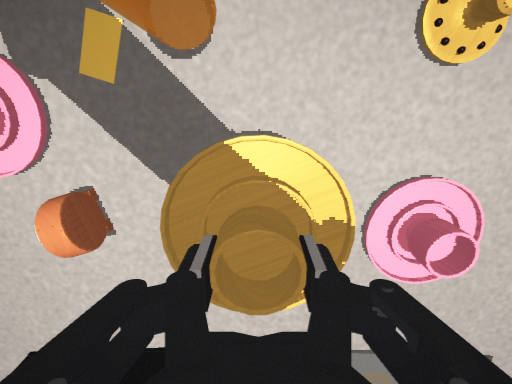

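```bash
cat >> h.py <<'E'
def ov(fn,out,circ,x0,y0,w,h,k):
    W=load(fn); a=cv2.resize(W['pixels'][y0:y0+h,x0:x0+w,::-1],None,fx=k,fy=k,interpolation=cv2.INTER_CUBIC)
    for (c,r_,col) in circ:
        for t in np.linspace(0,6.28,100):
            u,v=proj(W,(c[0]+r_*np.cos(t),c[1]+r_*np.sin(t),c[2])); cv2.circle(a,(int((u-x0+.5)*k),int((v-y0+.5)*k)),1,col,-1)
    cv2.imwrite('pics/'+out,a)
R_,G_,B_,M_=(0,0,255),(0,255,0),(255,0,0),(255,0,255)
E
python3 - <<'E'
from h import *
W=load('w4.png'); p=readout.get_obs()['tcp_pos']
print(at_z(W,258,225,p[2]-.0143),p)
y=p[1]+.002;x=p[0]
z=p[2]-.0283
ov('w4.png','w4o.png',[((x,y,z+.014),.0615,R_),((x,y,z+.058),.024,B_),((x,y,z+.018),.0365,M_)],150,120,220,210,3)
E
```

```text
[ 0.50315297 -0.32182117  0.12132633] [ 0.50322387 -0.32891259  0.13562633]
```

View pics/w4o.png

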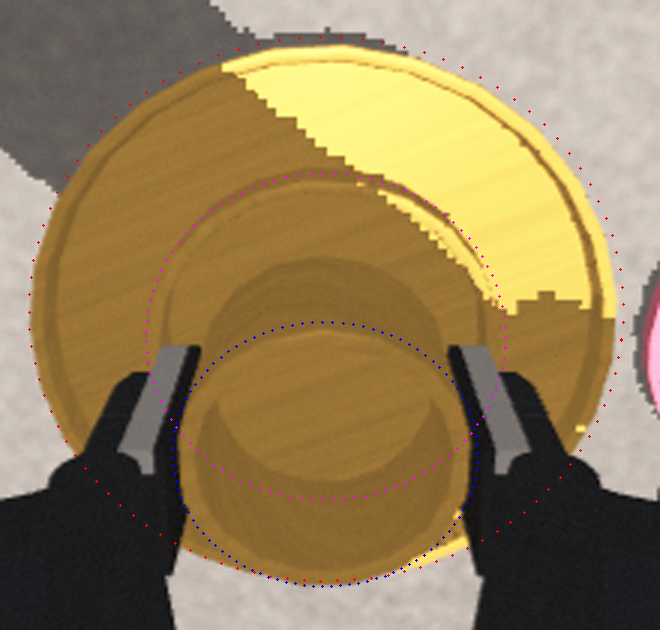

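```bash
python3 -m handwheel '30 -60 -5 0 0 0 40; 55 -110 -5 0 0 0 40; 77 -159 -5 0 0 0 40; 92 -215 -5 0 0 0 40; 105 -265 -5 0 0 0 40; 113 -306 -5 0 0 0 40; 113 -306 -5 0 0 0 40; 113 -306 20 0 0 0 40; 113 -306 40 0 0 0 40; 113 -306 40 0 0 0 40; 113 -306 40 0 0 0 40; 113 -306 40 0 0 0 40'
python3 - <<'E'
from h import *
snap('wrist','w5.png')
rel([(.616,-.0225,.0483)])
p=readout.get_obs()['tcp_pos'];print(p)
x,y,z=p[0],p[1]+.0022,p[2]-.0283
pts=[(.6948,.0504),(.6881,-.0984),(.5385,-.0914),(.5446,.0582)]
ov('w5.png','w5o.png',[((x,y,z+.014),.060,R_)]+[((a,b,.018),.002,G_) for a,b in pts],100,40,350,290,2)
E
```

```text
clock: 7.35
tcp_pos: [0.6178, -0.024, 0.0981]
orientation: [-3.142, 0.0, -0.002]
contact_force: [-0.4, 0.0, -5.0]
grip_width: 0.0459
[-1.8 -1.4 49.8] [-0.01 -0.08 -0.01]
[ 0.61775174 -0.02386034  0.09805929]
```

View pics/w5o.png

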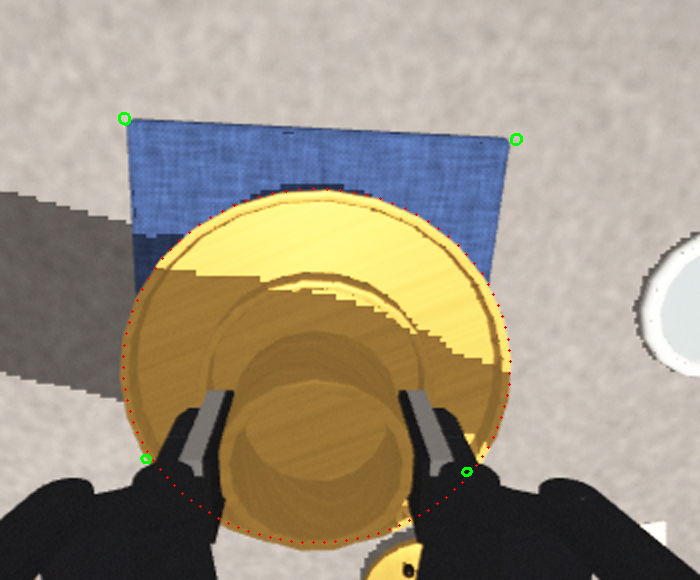

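```bash
python3 -m handwheel '-2 -1.4 20 0 0 0 40; -2 -1.4 38 0 0 0 40; -2 -1.4 44 0 0 0 40; -2 -1.4 47 0 0 0 40; -2 -1.4 47 0 0 0 40; -2 -1.4 47 0 0 0 40; -2 -1.4 47 0 0 0 40'
python3 -m handwheel '0 0 1 0 0 0 40; 0 0 2 0 0 0 40; 0 0 2 0 0 0 40; 0 0 2 0 0 0 40'
```

```text
clock: 8.28
tcp_pos: [0.6155, -0.0223, 0.0507]
orientation: [-3.141, -0.0, -0.001]
contact_force: [-0.8, 0.4, -5.2]
grip_width: 0.0462
clock: 8.78
tcp_pos: [0.6151, -0.0223, 0.0482]
orientation: [-3.142, -0.0, 0.0]
contact_force: [0.2, 0.5, -4.9]
grip_width: 0.0461
```

```bash
python3 -m handwheel '0 0 1 0 0 0 40; 0 0 1 0 0 0 40; 0 0 1 0 0 0 40'
python3 -m handwheel '0 0 1 0 0 0 40; 0 0 1 0 0 0 40; 0 0 1 0 0 0 40'
python3 -m handwheel '0 0 1 0 0 0 40; 0 0 1 0 0 0 40; 0 0 1 0 0 0 40'
```

```text
clock: 9.15
tcp_pos: [0.6151, -0.0223, 0.0472]
orientation: [-3.142, -0.0, 0.0]
contact_force: [-0.4, -0.4, -5.4]
grip_width: 0.0464
clock: 9.52
tcp_pos: [0.6152, -0.0223, 0.0464]
orientation: [-3.141, -0.0, -0.0]
contact_force: [-1.3, 1.1, -1.9]
grip_width: 0.0462
clock: 9.9
tcp_pos: [0.6152, -0.0223, 0.0463]
orientation: [-3.141, 0.0, -0.0]
contact_force: [-4.4, 2.4, 9.1]
grip_width: 0.0458
```

```bash
python3 -m handwheel '0 0 -1 0 0 0 46; 0 0 -1 0 0 0 55; 0 0 -1 0 0 0 70; 0 0 -1 0 0 0 85; 0 0 -1 0 0 0 85; 0 0 -1 0 0 0 85; 0 0 -40 0 0 0 85; 0 0 -100 0 0 0 85; 0 0 -160 0 0 0 85; 0 0 -192 0 0 0 85; 0 0 -192 0 0 0 85; 0 0 -192 0 0 0 85'
python3 - <<'E'
from h import *
snap('wrist','w6.png');snap('top','t6.png')
p=readout.get_obs()['tcp_pos'];print(p)
rel([(.52,.10,.24),(.4395,.1745,.24),(.4395,.1745,.20)])
x,y,z=.6152,-.020,.018
ov('w6.png','w6o.png',[((x,y,z+.014),.0615,R_),((x,y,z+.058),.024,B_),((x,y,z+.018),.0365,M_)]+[((a,b,.018),.002,G_) for a,b in [(.6948,.0504),(.6881,-.0984),(.5385,-.0914),(.5446,.0582)]],170,90,180,170,4)
ov('t6.png','t6o.png',[((x,y,z+.014),.0615,R_),((x,y,z+.058),.024,B_),((x,y,z+.018),.0365,M_)],220,95,90,90,7)
E
```

```text
clock: 11.4
tcp_pos: [0.6145, -0.022, 0.2363]
orientation: [-3.141, -0.0, 0.002]
contact_force: [-0.2, 0.0, -0.2]
grip_width: 0.0847
[ 0.61422429 -0.022057    0.23565334]
[ -94.2 -122.1   -4.1] [0.01 0.16 0.01]
[-174.7 -196.6   -3.9] [0.01 0.16 0.01]
[-174.6 -196.6   36.1] [0.01 0.16 0.01]
```

View pics/w6o.png

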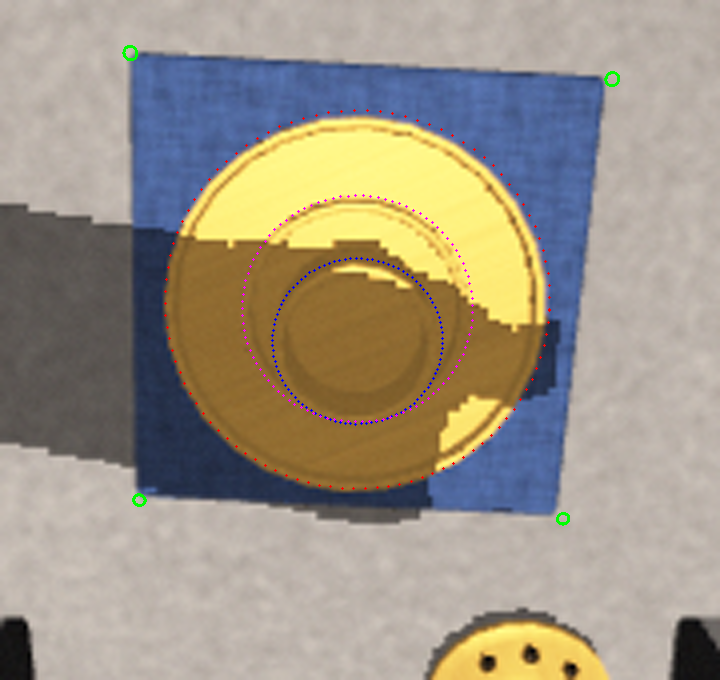

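View pics/t6o.png

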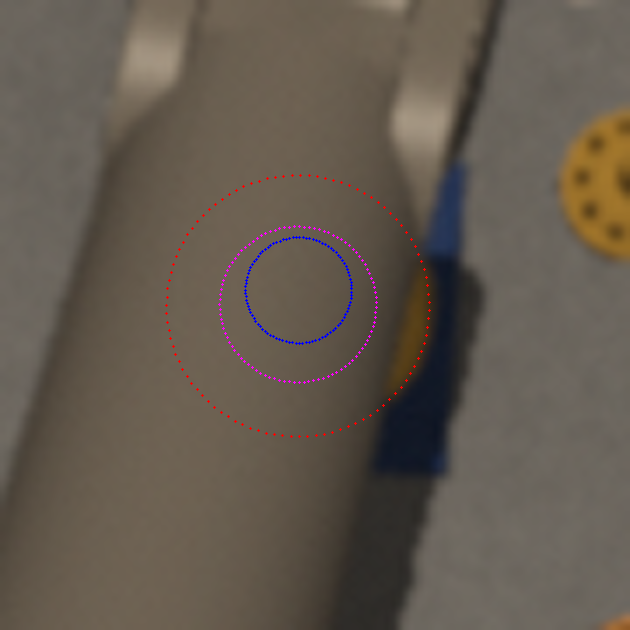

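```bash
python3 - <<'E'
from h import *
from scipy.optimize import least_squares
k6=lambda x,y:(170+(x+.5)/4-.5,90+(y+.5)/4-.5); k1=lambda x,y:((x+.5)/1.5-.5,(y+.5)/1.5-.5)
V=[(load('w6.png'),[k6(*q) for q in [(132,55),(604,78),(556,515),(137,494)]]),(load('w1.png'),[k1(*q) for q in [(436,198),(604,207),(574,360),(423,354)]])]
def pts(p):
    c,s=np.cos(p[2]),np.sin(p[2]); 
    return [np.array([p[0]+c*a-s*b,p[1]+s*a+c*b,.018]) for a,b in [(-.075,.075),(.075,.075),(.075,-.075),(-.075,-.075)]]
def f(p):
    o=[]
    for W,q in V:
        for P_,uv in zip(pts(p),q): o+=list(proj(W,P_-np.array([0,0,p[3]]))-uv)
    return np.array(o)
s=least_squares(f,[.616,-.02,-.04,0]); print(s.x,s.fun.round(1))
E
```

```text
[ 0.61559191 -0.02079671 -0.04772343  0.00542767] [ 0.1 -0.1  0.4 -0.   0.1 -0.1  0.3  0.4 -0.7  0.4  0.5 -0.1 -0.5 -0.1
 -0.4 -0.4]
```

```bash
cat >> h.py <<'E'
def fixw(f,dz=.0054):
    f=dict(f);R,t=P(f);f['tvec']=-R@(-R.T@t+np.array([0,0,dz]));return f
_l=load
def load(fn):
    f=_l(fn); return fixw(f) if fn.startswith('w') else f
E
python3 - <<'E'
from h import *
def est(fn,x0,y0,k,lst):
    W=load(fn)
    for z,x,y in lst: print(fn,at_z(W,x0+(x+.5)/k-.5,y0+(y+.5)/k-.5,z).round(4))
est('w6.png',170,90,4,[(.032,355,304.5),(.076,356,344)])
est('w2.png',200,115,6,[(.014,343,312.5),(.058,342,366)])
x,y,z=.6150,-.021,.018
ov('w6.png','w6p.png',[((x,y,z+.014),.0615,R_),((x,y,z+.058),.024,B_),((x,y,z+.058),.0205,G_),((x,y,z+.018),.0365,M_)],170,90,180,170,4)
z=.1357-.0283;x=.5032;y=-.3285
ov('w4.png','w4p.png',[((x,y,z+.014),.0615,R_),((x,y,z+.058),.024,B_),((x,y,z+.058),.0205,G_),((x,y,z+.018),.0365,M_)],150,120,220,210,3)
E
```

```text
w6.png [ 0.6146 -0.0196  0.032 ]
w6.png [ 0.6149 -0.0217  0.076 ]
w2.png [ 0.5053 -0.3271  0.014 ]
w2.png [ 0.5053 -0.3287  0.058 ]
```

View pics/w6p.png

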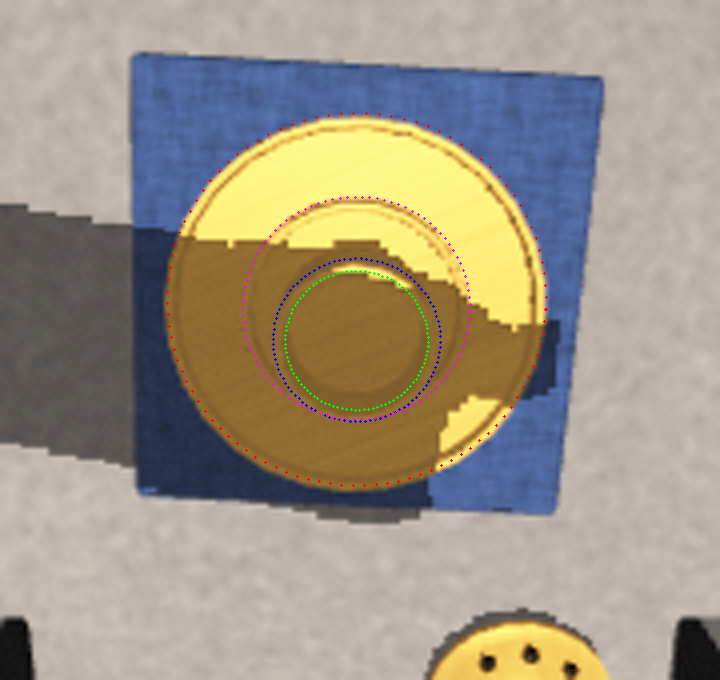

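View pics/w4p.png

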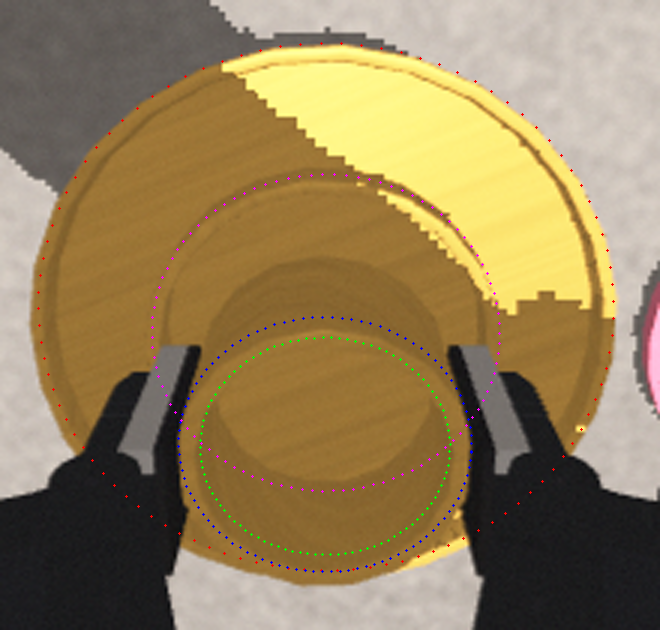

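```bash
python3 -m handwheel '-40 -50 -4 0 0 0 85; -80 -100 -4 0 0 0 85; -110 -140 -4 0 0 0 85; -145 -170 -4 0 0 0 85; -177 -195 -4 0 0 0 85; -177 -195 -4 0 0 0 85; -177 -195 -4 0 0 0 85; -177 -195 -4 0 0 0 85'
python3 - <<'E'
from h import *
snap('wrist','w7.png');snap('top','t7.png')
p=readout.get_obs()['tcp_pos'];print(p)
x,y=.4367,.1736
ov('w7.png','w7o.png',[((x,y,0),.018,R_),((x,y,.08),.018,B_)],170,90,180,170,4)
x,y,z=.6150,-.021,.018
ov('t7.png','t7o.png',[((x,y,z+.014),.0615,R_),((x,y,z+.058),.024,B_),((x,y,z+.018),.0365,M_)],220,95,90,90,7)
E
```

```text
clock: 12.5
tcp_pos: [0.4389, 0.1716, 0.241]
orientation: [3.141, -0.003, 0.0]
contact_force: [0.7, 0.3, -0.2]
grip_width: 0.0847
[0.43880895 0.17177332 0.24108475]
```

View pics/w7o.png

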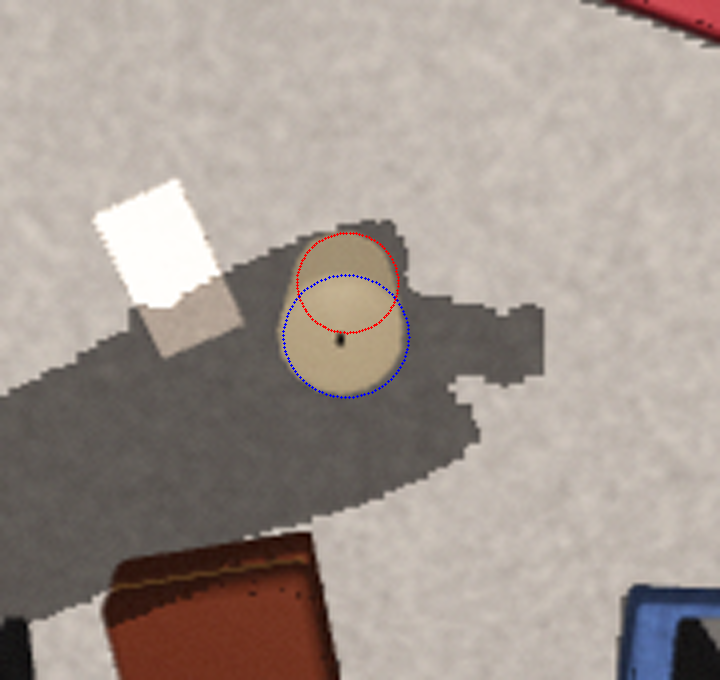

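View pics/t7o.png

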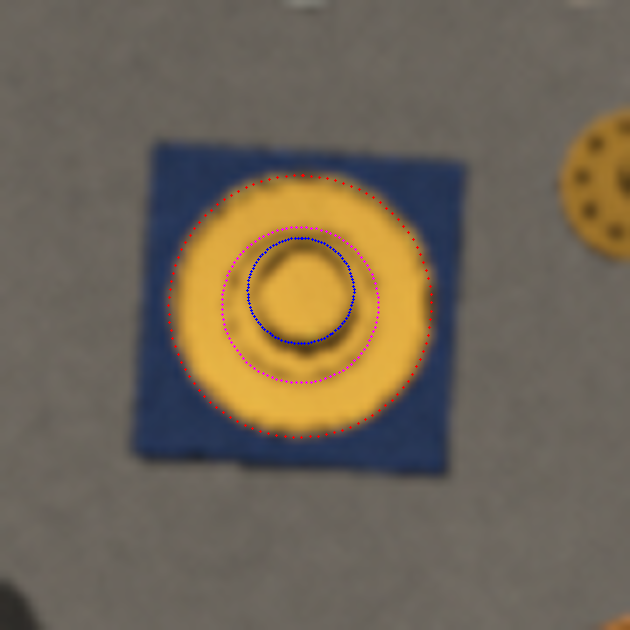

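```bash
python3 -m handwheel '-2.8 -1.2 60 0 0 0 85; -2.8 -1.2 110 0 0 0 85; -2.8 -1.2 150 0 0 0 85; -2.8 -1.2 180 0 0 0 85; -2.8 -1.2 190 0 0 0 85; -2.8 -1.2 196 0 0 0 85; -2.8 -1.2 196 0 0 0 85; -2.8 -1.2 196 0 0 0 85'
python3 - <<'E'
from h import *
snap('wrist','w8.png')
p=readout.get_obs()['tcp_pos']
x,y=.436,.1735
ov('w8.png','w8o.png',[((x,y,0),.018,R_),((x,y,.08),.018,B_),((p[0],p[1],.08),.001,G_)],130,160,240,200,3)
E
```

```text
clock: 13.6
tcp_pos: [0.436, 0.1743, 0.0461]
orientation: [-3.14, -0.0, -0.002]
contact_force: [-0.2, 0.1, -0.7]
grip_width: 0.0849
```

View pics/w8o.png

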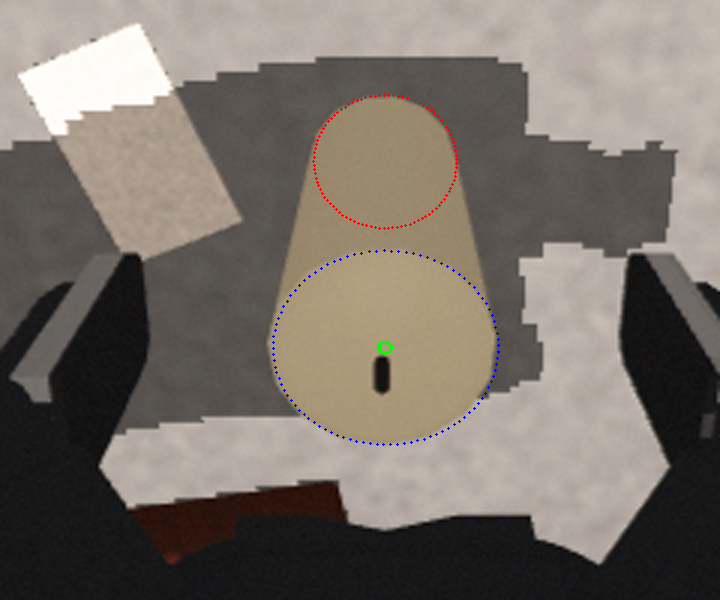

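```bash
python3 -m handwheel '0 1 2 0 0 0 85; 0 1 2 0 0 0 60; 0 1 2 0 0 0 45; 0 1 2 0 0 0 30; 0 1 2 0 0 0 30; 0 1 2 0 0 0 30; 0 1 2 0 0 0 30; 0 1 2 0 0 0 30' 30
python3 -m handwheel '0 0 -20 0 0 0 30; 0 0 -60 0 0 0 30; 0 0 -110 0 0 0 30; 0 0 -140 0 0 0 30; 0 0 -140 0 0 0 30; 0 0 -140 0 0 0 30'
python3 - <<'E'
from h import *
snap('wrist','w9.png')
p=readout.get_obs()['tcp_pos']
z=p[2]-.0445
x,y=p[0],p[1]
ov('w9.png','w9o.png',[((x,y,z),.018,R_),((x,y,z+.08),.018,B_),((p[0],p[1],z+.08),.001,G_)],130,160,240,200,3)
rel([(.52,.09,.20),(.6151,-.0218,.20)])
E
```

```text
clock: 14.65
tcp_pos: [0.4354, 0.1729, 0.0434]
orientation: [-3.141, 0.0, -0.0]
contact_force: [-0.9, -1.0, 5.4]
grip_width: 0.0351
clock: 15.4
tcp_pos: [0.4345, 0.1728, 0.1822]
orientation: [3.141, 0.001, -0.002]
contact_force: [-0.3, -1.0, -1.1]
grip_width: 0.0355
[ 85.6  82.6 -18.1] [0.08 0.11 0.01]
[180.7 194.4 -18.1] [0.08 0.11 0.01]
```

View pics/w9o.png

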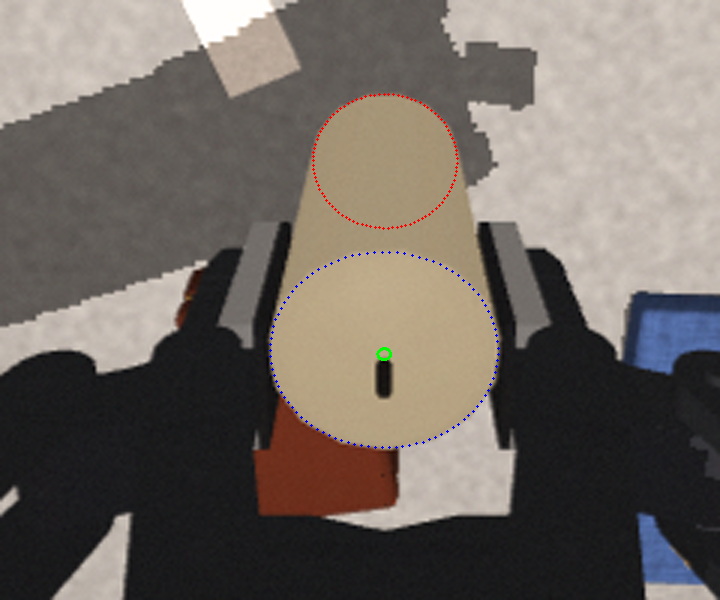

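```bash
python3 -m handwheel '45 45 -10 0 0 0 30; 86 90 -10 0 0 0 30; 125 130 -10 0 0 0 30; 160 170 -10 0 0 0 30; 180 194 -10 0 0 0 30; 180 194 -10 0 0 0 30; 180 194 15 0 0 0 30; 180 194 40 0 0 0 30; 180 194 48 0 0 0 30; 180 194 48 0 0 0 30; 180 194 48 0 0 0 30'
python3 - <<'E'
from h import *
snap('wrist','wa.png')
p=readout.get_obs()['tcp_pos']
z=p[2]-.0434
x,y=p[0],p[1]
bx,by=.6150,-.0212
ov('wa.png','wao.png',[((x,y,z),.018,R_),((x,y,z+.08),.018,B_),((bx,by,.076),.0205,G_),((bx,by,.032),.0615,G_)],130,130,240,200,3)
rel([(bx,by,.10)])
E
```

```text
clock: 16.82
tcp_pos: [0.6158, -0.0209, 0.136]
orientation: [-3.141, -0.0, -0.002]
contact_force: [0.3, -0.4, -0.6]
grip_width: 0.0349
[-1.   0.2 36.2] [-0.01 -0.09  0.01]
```

View pics/wao.png

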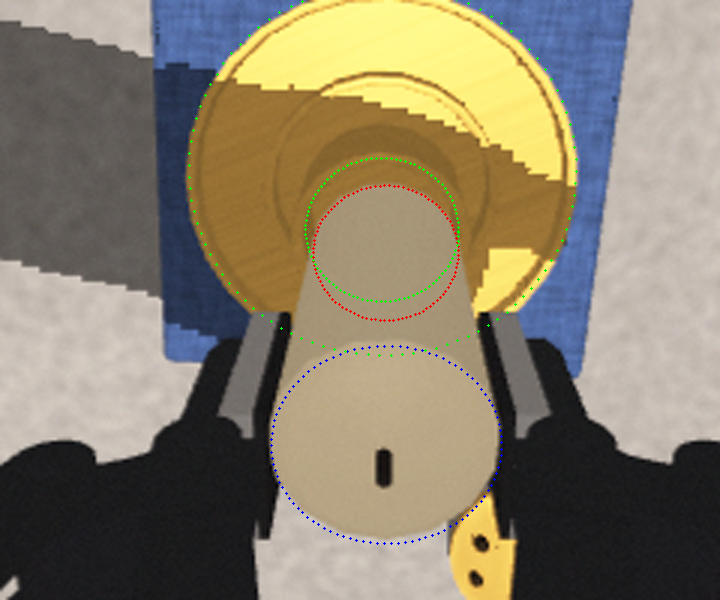

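```bash
python3 -m handwheel '-1 0.2 5 0 0 0 30; -1 0.2 12 0 0 0 30; -1 0.2 18 0 0 0 30; -1 0.2 23 0 0 0 30; -1 0.2 23 0 0 0 30; -1 0.2 23 0 0 0 30'
python3 -m handwheel '0 0 5 0 0 0 30; 0 0 10 0 0 0 30; 0 0 14 0 0 0 30; 0 0 16 0 0 0 30; 0 0 16 0 0 0 30; 0 0 16 0 0 0 30'
```

```text
clock: 17.62
tcp_pos: [0.6143, -0.0214, 0.1123]
orientation: [3.142, -0.0, -0.0]
contact_force: [-0.3, -0.2, -0.3]
grip_width: 0.0353
clock: 18.38
tcp_pos: [0.6143, -0.0214, 0.0962]
orientation: [3.142, -0.0, -0.0]
contact_force: [0.0, -0.6, -1.6]
grip_width: 0.0351
```

```bash
python3 -m handwheel '0 0 1 0 0 0 30; 0 0 1 0 0 0 30; 0 0 1 0 0 0 30'
python3 -m handwheel '0 0 1 0 0 0 30; 0 0 1 0 0 0 30; 0 0 1 0 0 0 30'
```

```text
clock: 18.75
tcp_pos: [0.6145, -0.0213, 0.0953]
orientation: [-3.142, -0.0, -0.0]
contact_force: [0.5, -0.4, -0.6]
grip_width: 0.0351
clock: 19.12
tcp_pos: [0.6145, -0.0213, 0.0945]
orientation: [-3.142, 0.0, -0.001]
contact_force: [-0.2, -0.5, 2.4]
grip_width: 0.035
```

Candle foot on the socket floor (z as predicted). Release, lift clear, go toward the glass.

```bash
python3 -m handwheel '0 0 0 0 0 0 37; 0 0 0 0 0 0 42; 0 0 0 0 0 0 55; 0 0 0 0 0 0 70; 0 0 0 0 0 0 70; 0 0 -30 0 0 0 80; 0 0 -80 0 0 0 85; 0 0 -130 0 0 0 85; 0 0 -160 0 0 0 85; 0 0 -160 0 0 0 85; 0 0 -160 0 0 0 85'
python3 - <<'E'
from h import *
snap('wrist','wb.png')
bx,by=.6145,-.0213
ov('wb.png','wbo.png',[((bx,by,.076),.0205,G_),((bx,by,.032),.0615,G_),((bx,by,.131),.018,B_)],170,90,180,170,4)
rel([(.4365,-.172,.255)])
E
```

```text
clock: 20.5
tcp_pos: [0.6138, -0.0211, 0.2534]
orientation: [-3.141, -0.0, 0.002]
contact_force: [0.3, 0.1, -0.9]
grip_width: 0.0851
[-177.1  150.9   -1.7] [-0.    0.12  0.01]
```

View pics/wbo.png

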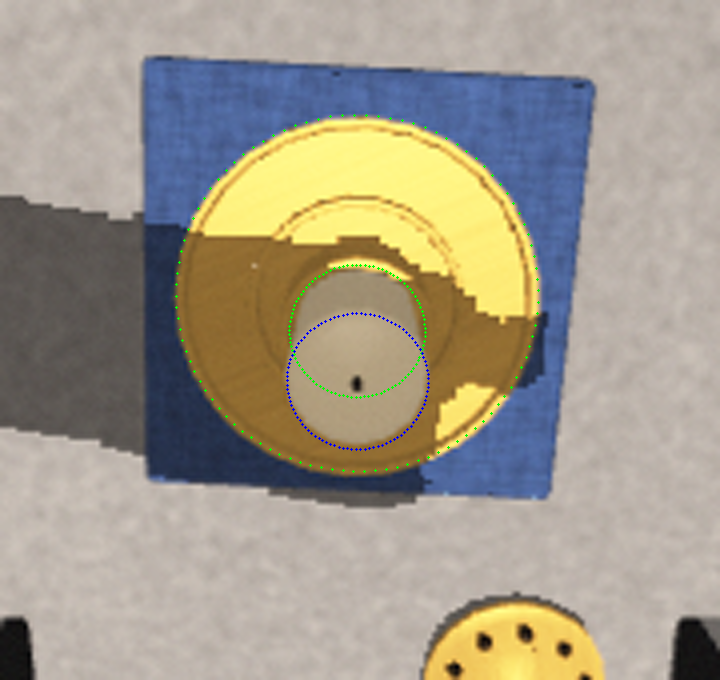

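```bash
python3 -m handwheel '-45 40 -2 0 0 0 85; -90 80 -2 0 0 0 85; -135 115 -2 0 0 0 85; -177 150 -2 0 0 0 85; -177 150 -2 0 0 0 85; -177 150 -2 0 0 0 85; -177 150 -2 0 0 0 85'
python3 - <<'E'
from h import *
snap('wrist','wc.png')
p=readout.get_obs()['tcp_pos'];print(p)
bx,by=.4365,-.1722
ov('wc.png','wco.png',[((bx,by,0.0),.031,R_),((bx,by,.14),.031,G_),((bx,by,.14),.0275,B_)],170,90,180,170,4)
E
```

```text
clock: 21.42
tcp_pos: [0.4381, -0.1704, 0.2559]
orientation: [3.141, 0.003, -0.001]
contact_force: [-0.2, -0.1, 0.2]
grip_width: 0.0852
[ 0.43809724 -0.17041748  0.25592601]
```

View pics/wco.png

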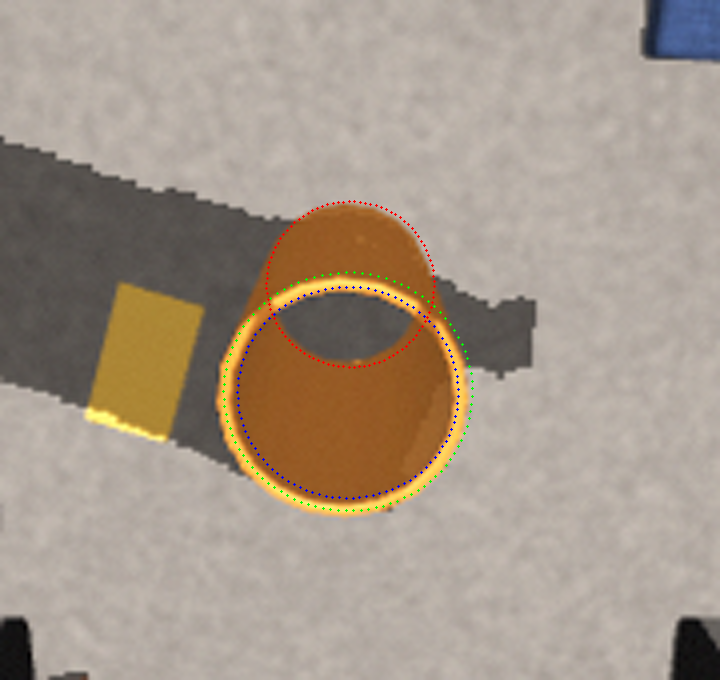

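```bash
python3 -m handwheel '-2.6 2.9 20 0 0 0 85; -2.6 2.9 60 0 0 0 85; -2.6 2.9 90 0 0 0 85; -2.6 2.9 90 0 0 0 85; -2.6 2.9 90 0 0 0 85'
python3 - <<'E'
from h import *
snap('wrist','wd.png')
p=readout.get_obs()['tcp_pos'];print(p)
bx,by=.4355,-.1732
ov('wd.png','wdo.png',[((bx,by,0.0),.031,R_),((bx,by,.14),.031,G_),((bx,by,.14),.0275,B_),((p[0],p[1],.14),.001,R_)],130,130,250,200,3)
E
```

```text
clock: 22.1
tcp_pos: [0.4356, -0.1743, 0.167]
orientation: [3.141, 0.001, 0.001]
contact_force: [0.3, -0.0, -0.6]
grip_width: 0.0852
[ 0.43585302 -0.17441818  0.16736389]
```

View pics/wdo.png

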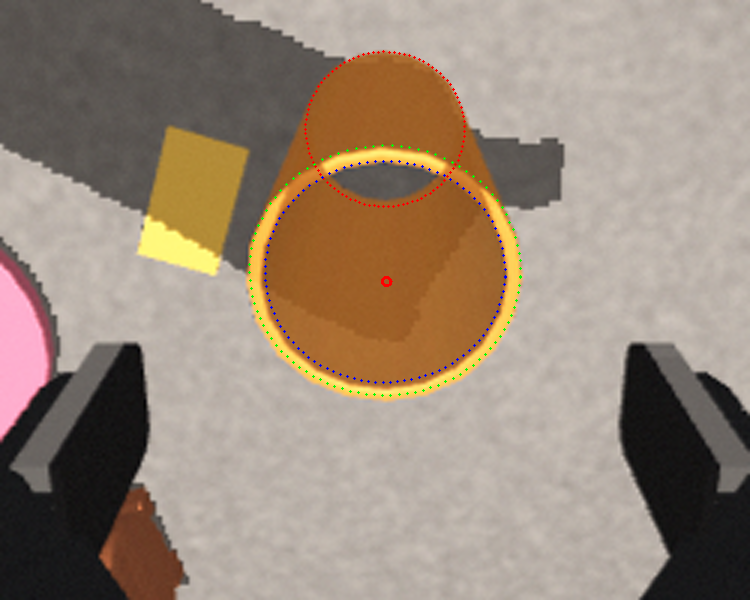

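```bash
python3 -m handwheel '0 -0.6 20 0 0 0 85; 0 -0.6 45 0 0 0 85; 0 -0.6 65 0 0 0 85; 0 -0.6 74 0 0 0 85; 0 -0.6 74 0 0 0 85; 0 -0.6 74 0 0 0 75; 0 -0.6 74 0 0 0 68; 0 -0.6 74 0 0 0 62; 0 -0.6 74 0 0 0 57; 0 -0.6 74 0 0 0 57; 0 -0.6 74 0 0 0 57; 0 -0.6 74 0 0 0 57' 30
python3 -m handwheel '0 0 -5 0 0 0 57; 0 0 -20 0 0 0 57; 0 0 -50 0 0 0 57; 0 0 -100 0 0 0 57; 0 0 -145 0 0 0 57; 0 0 -170 0 0 0 57; 0 0 -170 0 0 0 57; 0 0 -170 0 0 0 57'
python3 - <<'E'
from h import *
snap('wrist','we.png')
p=readout.get_obs()['tcp_pos'];print(p)
z=p[2]-.092
bx,by=p[:2]
ov('we.png','weo.png',[((bx,by,z),.031,R_),((bx,by,z+.14),.031,G_),((bx,by,z+.14),.0275,B_),((p[0],p[1],z+.14),.001,R_)],130,130,250,200,3)
rel([(.6144,-.0215,.265)])
E
```

```text
clock: 23.65
tcp_pos: [0.4352, -0.1737, 0.0927]
orientation: [-3.141, -0.0, -0.001]
contact_force: [-0.0, 1.9, 7.2]
grip_width: 0.0605
clock: 24.65
tcp_pos: [0.434, -0.1733, 0.2615]
orientation: [-3.141, -0.0, 0.002]
contact_force: [-0.2, 0.0, -1.9]
grip_width: 0.0604
[ 0.43381762 -0.17329991  0.26117909]
[ 180.6 -151.8   -4.2] [-0.01  0.12  0.  ]
```

View pics/weo.png

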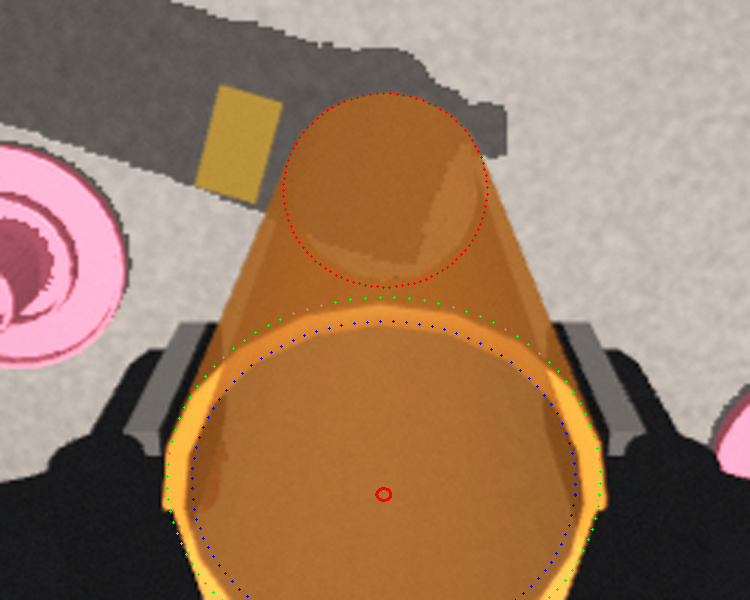

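```bash
python3 -m handwheel '40 -35 -4 0 0 0 57; 80 -70 -4 0 0 0 57; 120 -100 -4 0 0 0 57; 150 -130 -4 0 0 0 57; 180 -151 -4 0 0 0 57; 180 -151 -4 0 0 0 57; 180 -151 -4 0 0 0 57; 180 -151 -4 0 0 0 57; 180 -151 -4 0 0 0 57'
python3 - <<'E'
from h import *
snap('wrist','wf.png')
p=readout.get_obs()['tcp_pos'];print(p)
z=p[2]-.0925
bx,by=p[:2]; cx,cy=.6144,-.0215
ov('wf.png','wfo.png',[((bx,by,z),.031,R_),((bx,by,z+.14),.031,G_),((cx,cy,.036),.0335,B_),((cx,cy,.032),.0615,B_),((cx,cy,.131),.018,G_)],130,100,250,200,3)
rel([(.6144,-.0215,.265)])
E
```

```text
clock: 25.82
tcp_pos: [0.6142, -0.0234, 0.2663]
orientation: [-3.141, 0.002, 0.0]
contact_force: [0.2, 0.1, -1.8]
grip_width: 0.0601
[ 0.61436011 -0.02317918  0.26643517]
[ 0.  -1.7  1.4] [-0.02 -0.01 -0.05]
```

View pics/wfo.png

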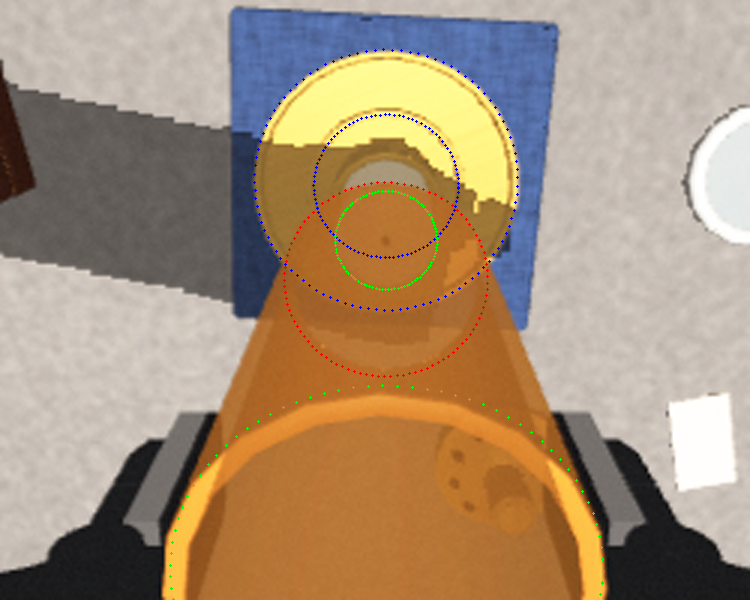

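```bash
python3 -m handwheel '0 -1.7 0 0 0 0 57; 0 -1.7 10 0 0 0 57; 0 -1.7 30 0 0 0 57; 0 -1.7 55 0 0 0 57; 0 -1.7 75 0 0 0 57; 0 -1.7 85 0 0 0 57; 0 -1.7 85 0 0 0 57; 0 -1.7 85 0 0 0 57; 0 -1.7 85 0 0 0 57'
python3 - <<'E'
from h import *
snap('wrist','wg.png')
p=readout.get_obs()['tcp_pos'];print(p)
z=p[2]-.0925
bx,by=p[:2]; cx,cy=.6144,-.0215
ov('wg.png','wgo.png',[((bx,by,z),.031,R_),((bx,by,z+.14),.031,G_),((cx,cy,.036),.0335,B_),((cx,cy,.032),.0615,B_),((cx,cy,.131),.018,G_)],130,100,250,200,3)
rel([(.6144,-.0215,.152)])
E
```

```text
clock: 27.0
tcp_pos: [0.6153, -0.0209, 0.1821]
orientation: [-3.141, -0.0, -0.002]
contact_force: [-0.2, -0.7, -1.4]
grip_width: 0.0601
[ 0.61520748 -0.0209325   0.18196426]
[-0.8  0.6 30. ] [-0.01 -0.07  0.  ]
```

View pics/wgo.png

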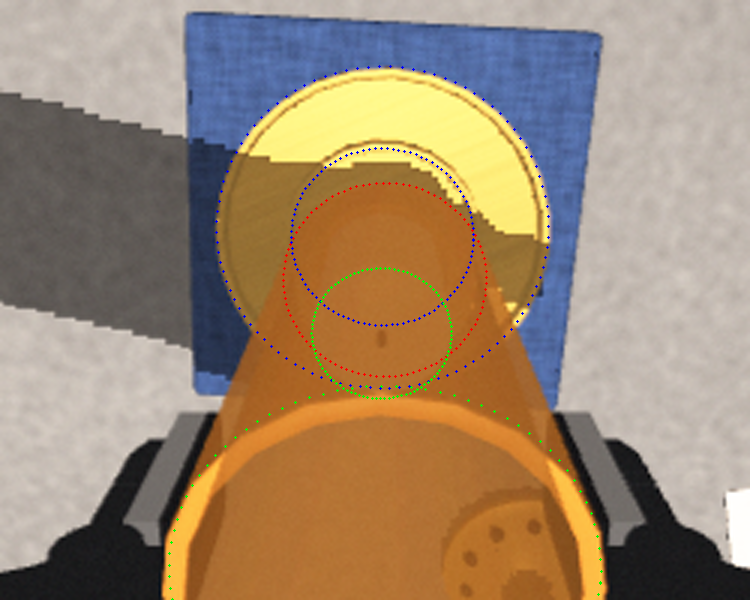

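```bash
python3 -m handwheel '-0.7 0.6 0 0 0 0 57; -0.7 0.6 6 0 0 0 57; -0.7 0.6 14 0 0 0 57; -0.7 0.6 24 0 0 0 57; -0.7 0.6 34 0 0 0 57; -0.7 0.6 42 0 0 0 57; -0.7 0.6 45 0 0 0 57; -0.7 0.6 45 0 0 0 57; -0.7 0.6 45 0 0 0 57'
python3 - <<'E'
from h import *
snap('wrist','wh.png')
p=readout.get_obs()['tcp_pos'];print(p)
z=p[2]-.0925
bx,by=p[:2]; cx,cy=.6144,-.0215
ov('wh.png','who.png',[((bx,by,z),.031,R_),((bx,by,z+.14),.031,G_),((cx,cy,.036),.0335,B_),((cx,cy,.032),.0615,B_)],130,100,250,200,3)
rel([(.6144,-.0215,.118)])
E
```

```text
clock: 28.18
tcp_pos: [0.6143, -0.0216, 0.1366]
orientation: [-3.142, 0.0, -0.001]
contact_force: [-0.4, 0.7, -1.1]
grip_width: 0.0607
[ 0.61431335 -0.02152867  0.13662215]
[ 0.1 -0.  18.6] [-0.01 -0.04 -0.  ]
```

View pics/who.png

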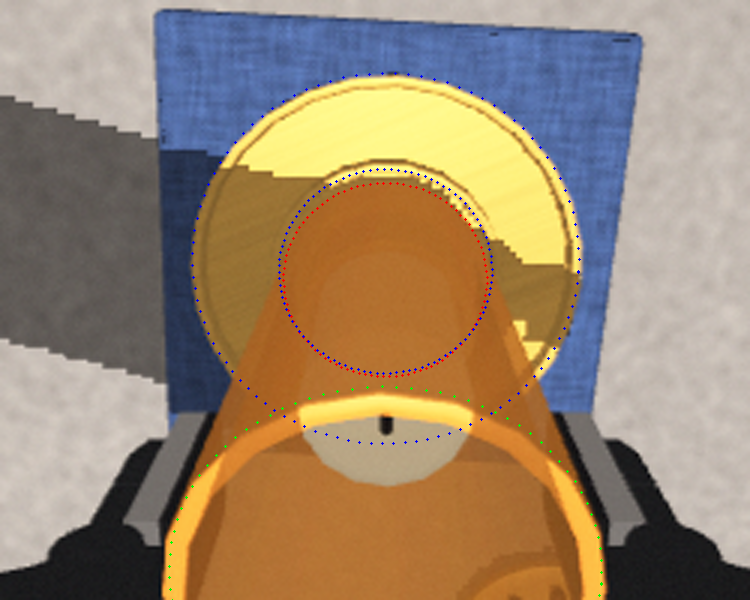

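```bash
python3 -m handwheel '0 0 3 0 0 0 57; 0 0 6 0 0 0 57; 0 0 8 0 0 0 57; 0 0 8 0 0 0 57'
python3 -m handwheel '0 0 2 0 0 0 57; 0 0 4 0 0 0 57; 0 0 4 0 0 0 57'
python3 -m handwheel '0 0 2 0 0 0 57; 0 0 3 0 0 0 57; 0 0 3 0 0 0 57'
```

```text
clock: 28.72
tcp_pos: [0.6139, -0.0215, 0.128]
orientation: [3.142, 0.0, -0.001]
contact_force: [-0.6, 0.1, -0.7]
grip_width: 0.06
clock: 29.1
tcp_pos: [0.6139, -0.0215, 0.1241]
orientation: [-3.142, 0.0, 0.001]
contact_force: [0.3, -0.1, -2.1]
grip_width: 0.0601
clock: 29.48
tcp_pos: [0.614, -0.0215, 0.1212]
orientation: [3.142, 0.0, -0.0]
contact_force: [0.1, 0.1, -2.0]
grip_width: 0.0601
```

```bash
python3 -m handwheel '0 0 1 0 0 0 57; 0 0 1 0 0 0 57; 0 0 1 0 0 0 57'
python3 -m handwheel '0 0 1 0 0 0 57; 0 0 1 0 0 0 57; 0 0 1 0 0 0 57'
```

```text
clock: 29.85
tcp_pos: [0.6141, -0.0215, 0.1202]
orientation: [3.142, 0.0, -0.0]
contact_force: [0.3, 0.0, -1.1]
grip_width: 0.0603
clock: 30.22
tcp_pos: [0.614, -0.0215, 0.1192]
orientation: [3.142, 0.0, -0.0]
contact_force: [-0.3, 0.0, -1.8]
grip_width: 0.06
```

```bash
python3 -m handwheel '0 0 1 0 0 0 57; 0 0 1 0 0 0 57; 0 0 1 0 0 0 57'
python3 -m handwheel '0 0 0.6 0 0 0 57; 0 0 0.6 0 0 0 57; 0 0 0.6 0 0 0 57'
```

```text
clock: 30.6
tcp_pos: [0.6142, -0.0216, 0.1188]
orientation: [-3.141, 0.0, -0.001]
contact_force: [-2.3, 1.0, 5.2]
grip_width: 0.0603
clock: 30.98
tcp_pos: [0.6143, -0.0216, 0.1187]
orientation: [-3.141, 0.0, -0.001]
contact_force: [-3.5, 0.1, 10.7]
grip_width: 0.0601
```

```bash
python3 -m handwheel '0 0 -1 0 0 0 60; 0 0 -1 0 0 0 64; 0 0 -1 0 0 0 70; 0 0 -1 0 0 0 78; 0 0 -1 0 0 0 85; 0 0 -1 0 0 0 85; 0 0 -1 0 0 0 85; 0 0 -20 0 0 0 85; 0 0 -60 0 0 0 85; 0 0 -110 0 0 0 85; 0 0 -130 0 0 0 85; 0 0 -130 0 0 0 85'
python3 - <<'E'
from h import *
snap('wrist','wi.png');snap('scene','s1.png')
p=readout.get_obs()['tcp_pos'];print(p)
cx,cy=.6144,-.0215
ov('wi.png','wio.png',[((cx,cy,.166),.031,G_),((cx,cy,.166),.0275,B_),((cx,cy,.032),.0615,B_)],150,90,200,180,4)
rel([(.6805,-.1805,.25)])
E
```

```text
clock: 32.48
tcp_pos: [0.6149, -0.0216, 0.2496]
orientation: [-3.141, -0.0, -0.005]
contact_force: [0.1, 0.3, -1.0]
grip_width: 0.0849
[ 0.61335235 -0.02112644  0.24676997]
[ 67.1 159.4  -3.4] [-0.02  0.09  0.02]
```

View pics/wio.png

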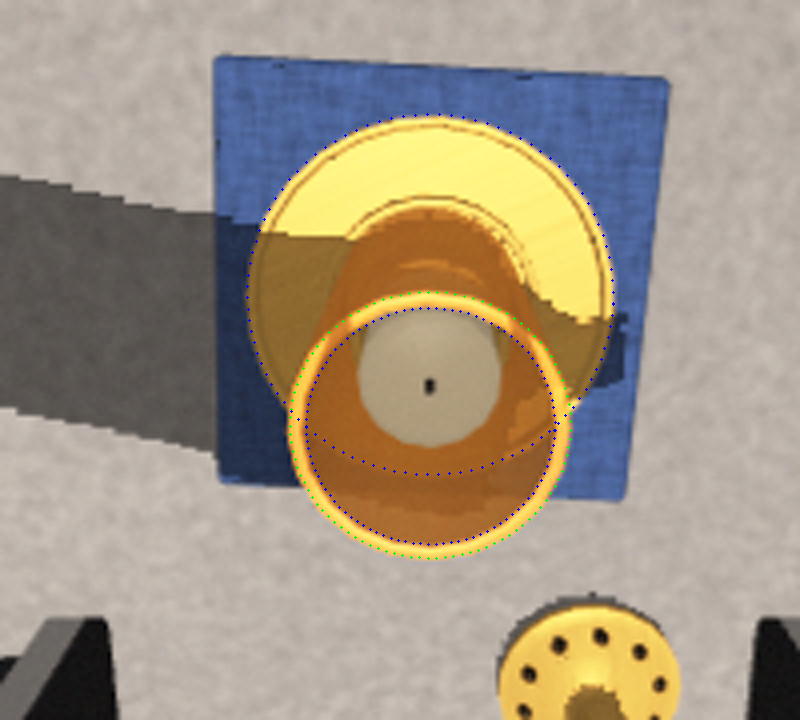

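View pics/s1.png

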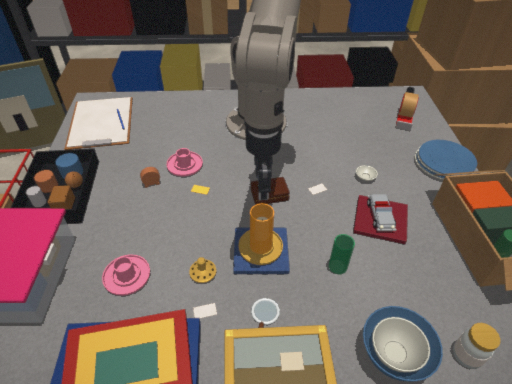

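```bash
python3 -m handwheel '17 40 -4 0 0 0 85; 34 80 -4 0 0 0 85; 50 120 -4 0 0 0 85; 67 159 -4 0 0 0 85; 67 159 -4 0 0 0 85; 67 159 -4 0 0 0 85; 67 159 40 0 0 0 60; 67 159 80 0 0 0 50; 67 159 100 0 0 0 50; 67 159 100 0 0 0 50; 67 159 100 0 0 0 50'
python3 - <<'E'
from h import *
snap('wrist','wj.png')
p=readout.get_obs()['tcp_pos'];print(p)
cx,cy=.6805,-.1805
ov('wj.png','wjo.png',[((cx,cy,.008),.036,R_),((cx,cy,.05),.011,B_),((cx,cy,.06),.001,G_)],150,90,200,180,4)
E
```

```text
clock: 33.95
tcp_pos: [0.682, -0.1806, 0.1493]
orientation: [3.141, 0.001, 0.004]
contact_force: [0.8, 0.7, 0.8]
grip_width: 0.0501
[ 0.68213323 -0.18083562  0.14958567]
```

View pics/wjo.png

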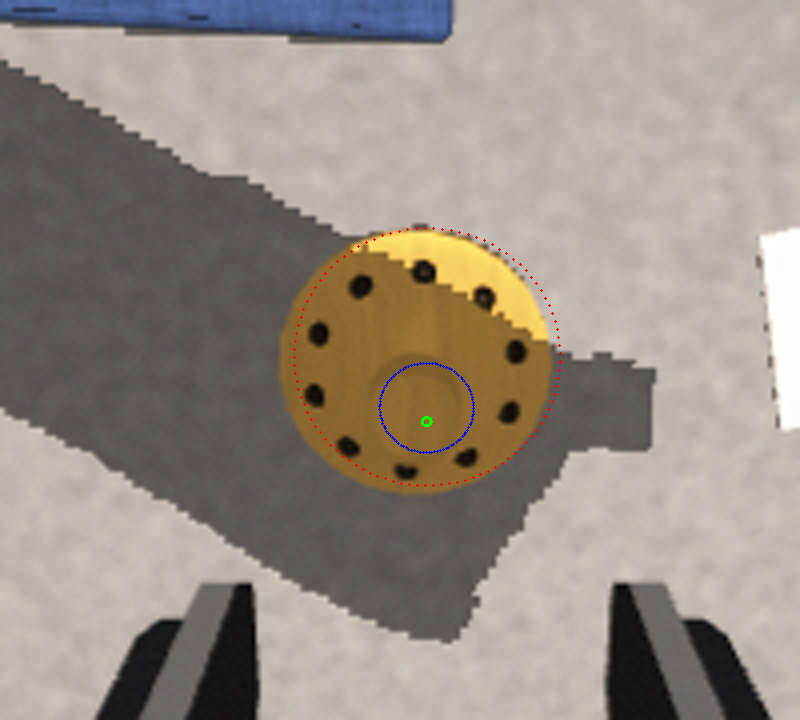

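```bash
python3 -m handwheel '-4.2 1 20 0 0 0 50; -4.2 1 50 0 0 0 50; -4.2 1 60 0 0 0 50; -4.2 1 60 0 0 0 50; -4.2 1 60 0 0 0 50'
python3 - <<'E'
from h import *
snap('wrist','wk.png')
p=readout.get_obs()['tcp_pos'];print(p)
cx,cy=.6778,-.1818
ov('wk.png','wko.png',[((cx,cy,.010),.036,R_),((cx,cy,.05),.011,B_),((p[0],p[1],.05),.001,G_)],130,150,220,190,3.5)
W=load('wk.png')['pixels'][210:310,200:320,::-1]; cv2.imwrite('pics/wkz.png',cv2.resize(cv2.convertScaleAbs(W,alpha=1.6),None,fx=6,fy=6,interpolation=cv2.INTER_CUBIC))
E
```

```text
clock: 34.62
tcp_pos: [0.6775, -0.182, 0.0887]
orientation: [3.141, -0.0, 0.002]
contact_force: [0.6, -0.8, -0.4]
grip_width: 0.0501
[ 0.67758965 -0.18190589  0.08881469]
```

View pics/wko.png

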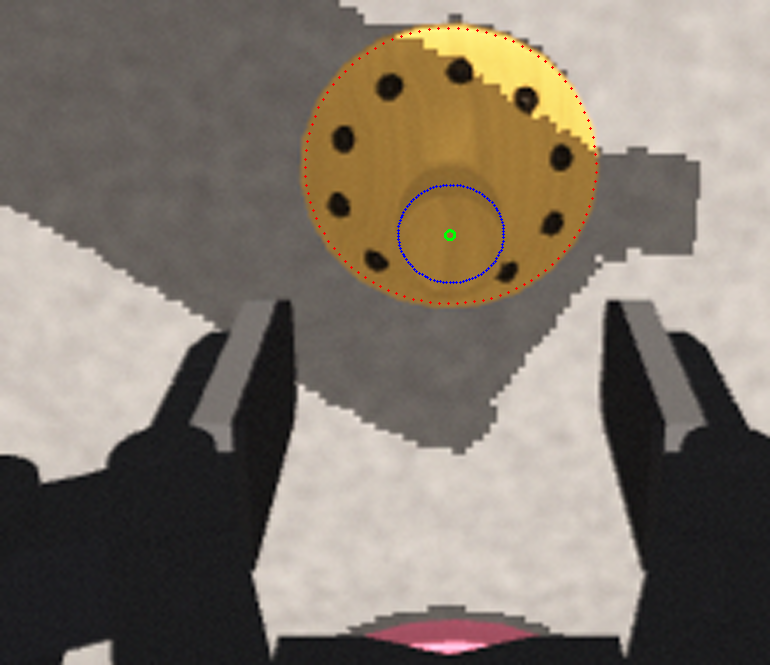

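View pics/wkz.png

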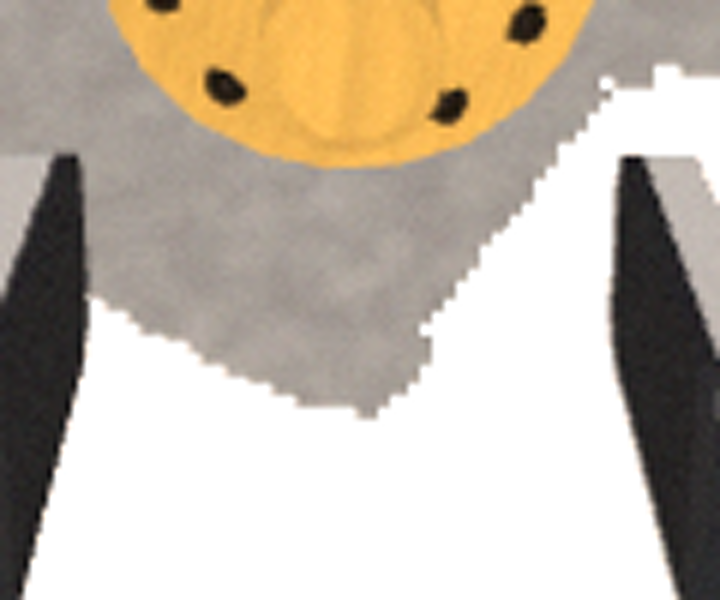

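```bash
python3 -m handwheel '0 0 20 0 0 0 50; 0 0 40 0 0 0 50; 0 0 50 0 0 0 50; 0 0 53 0 0 0 50; 0 0 53 0 0 0 50; 0 0 53 0 0 0 50' 30
python3 -m handwheel '0 0 0 0 0 0 35; 0 0 0 0 0 0 25; 0 0 0 0 0 0 15; 0 0 0 0 0 0 15; 0 0 0 0 0 0 15; 0 0 0 0 0 0 15' 40
python3 -m handwheel '0 0 -5 0 0 0 15; 0 0 -20 0 0 0 15; 0 0 -40 0 0 0 15; 0 0 -60 0 0 0 15; 0 0 -60 0 0 0 15'
python3 - <<'E'
from h import *
snap('wrist','wl.png')
p=readout.get_obs()['tcp_pos'];print(p)
z=p[2]-.0355;cx,cy=p[:2]
ov('wl.png','wlo.png',[((cx,cy,z+.010),.036,R_),((cx,cy,z+.05),.011,B_)],130,150,220,190,3.5)
E
```

```text
clock: 35.42
tcp_pos: [0.6773, -0.1817, 0.0353]
orientation: [3.141, 0.0, 0.002]
contact_force: [0.2, 0.3, 0.3]
grip_width: 0.0499
clock: 36.17
tcp_pos: [0.6772, -0.1816, 0.035]
orientation: [3.142, 0.0, 0.001]
contact_force: [-0.0, 0.6, 3.2]
grip_width: 0.0201
clock: 36.8
tcp_pos: [0.6784, -0.1822, 0.0976]
orientation: [3.141, -0.0, 0.007]
contact_force: [0.8, -0.5, -1.3]
grip_width: 0.0208
[ 0.67752377 -0.1815977   0.09601869]
```

View pics/wlo.png

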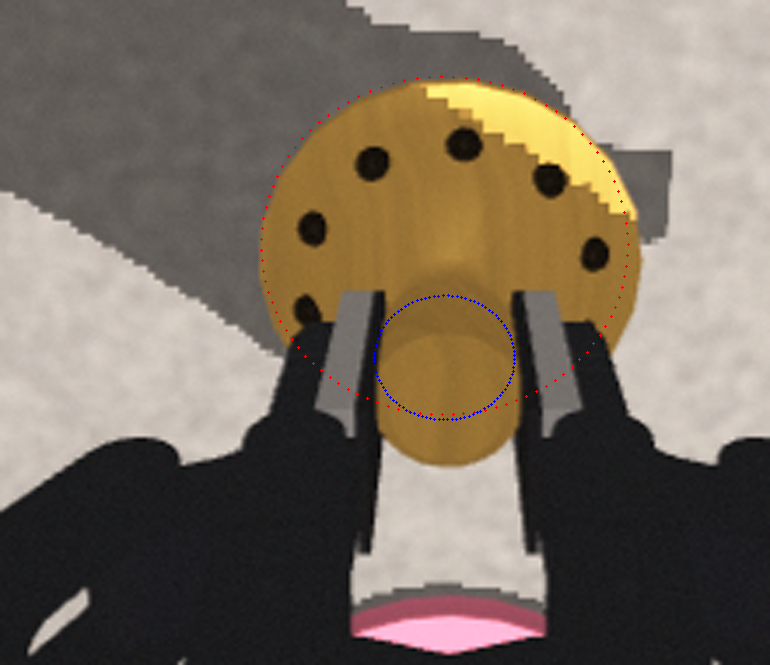

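```bash
python3 -m handwheel '0 0 -50 0 0 0 15; 0 0 -100 0 0 0 15; 0 0 -140 0 0 0 15; 0 0 -145 0 0 0 15; 0 0 -145 0 0 0 15; 0 0 -145 0 0 0 15; 0 0 -145 0 0 0 15'
python3 - <<'E'
from h import *
snap('wrist','wm.png')
p=readout.get_obs()['tcp_pos'];print(p)
z=p[2]-.0352;cx,cy=p[:2]
ov('wm.png','wmo.png',[((cx,cy,z+.010),.036,R_),((cx,cy,z+.05),.011,B_)],130,150,220,190,3.5)
rel([(.6144,-.0215,p[2])])
E
```

```text
clock: 37.72
tcp_pos: [0.6762, -0.1811, 0.238]
orientation: [-3.141, -0.0, 0.004]
contact_force: [0.5, 0.7, -1.0]
grip_width: 0.0204
[ 0.67635715 -0.18128933  0.23830892]
[ -62.  -159.8    0.2] [-0.01  0.12  0.  ]
```

View pics/wmo.png

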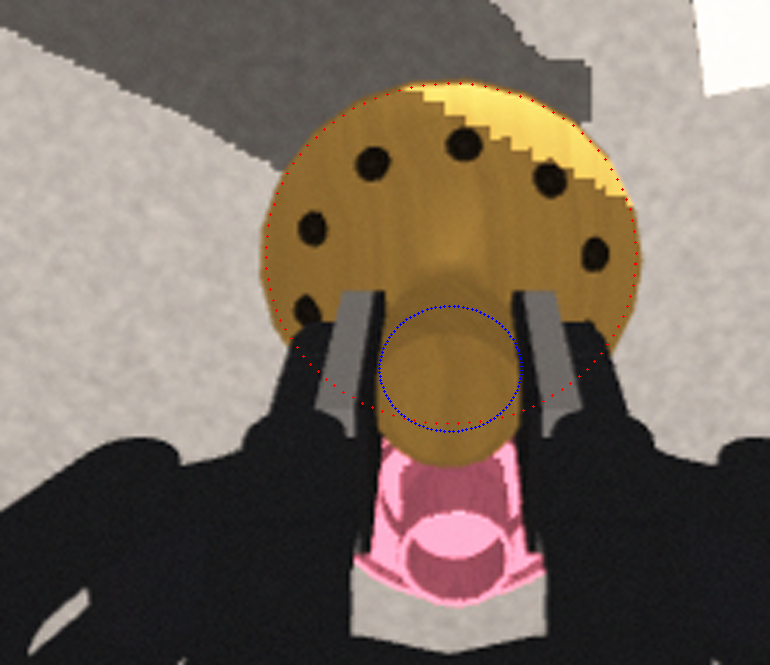

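```bash
python3 -m handwheel '-15 -40 0 0 0 0 15; -31 -80 0 0 0 0 15; -47 -120 0 0 0 0 15; -62 -160 0 0 0 0 15; -62 -160 0 0 0 0 15; -62 -160 0 0 0 0 15; -62 -160 0 0 0 0 15; -62 -160 0 0 0 0 15'
python3 - <<'E'
from h import *
snap('wrist','wn.png')
p=readout.get_obs()['tcp_pos'];print(p)
z=p[2]-.0352;cx,cy=p[:2];gx,gy=.6144,-.0215
ov('wn.png','wno.png',[((cx,cy,z+.010),.036,R_),((cx,cy,z+.0),.0245,M_),((gx,gy,.166),.031,G_)],130,130,220,190,3.5)
rel([(.6144,-.0215,.201)])
E
```

```text
clock: 38.78
tcp_pos: [0.615, -0.0228, 0.2396]
orientation: [3.141, -0.003, 0.0]
contact_force: [-0.1, -0.2, -1.0]
grip_width: 0.0206
[ 0.61495633 -0.02258443  0.23962163]
[-0.6 -1.1 38.6] [ 0.02 -0.   -0.09]
```

View pics/wno.png

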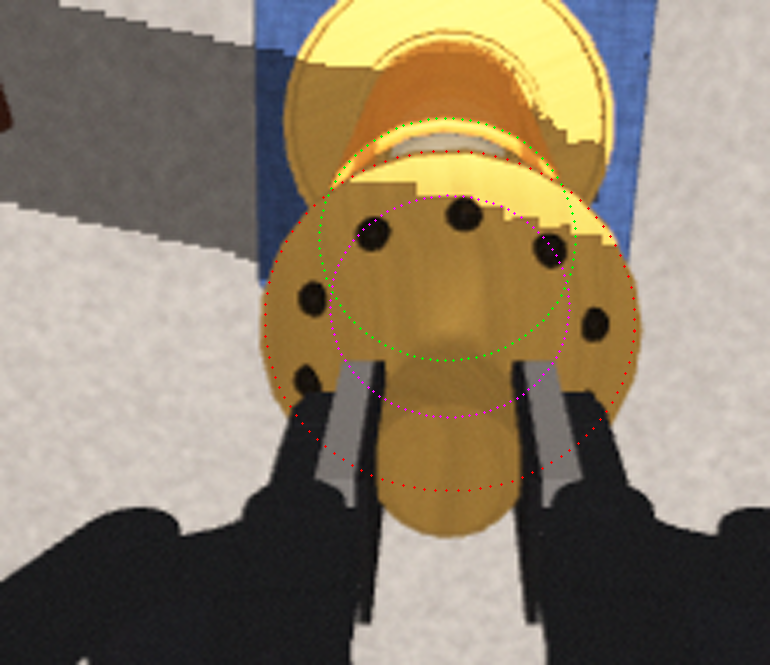

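```bash
python3 -m handwheel '-0.6 -1.1 0 0 0 0 15; -0.6 -1.1 12 0 0 0 15; -0.6 -1.1 24 0 0 0 15; -0.6 -1.1 32 0 0 0 15; -0.6 -1.1 32 0 0 0 15; -0.6 -1.1 32 0 0 0 15; -0.6 -1.1 32 0 0 0 15'
python3 - <<'E'
from h import *
snap('wrist','wo.png')
rel([(.6144,-.0215,.201)])
E
```

```text
clock: 39.7
tcp_pos: [0.6145, -0.0205, 0.2081]
orientation: [-3.142, 0.0, -0.001]
contact_force: [1.1, 0.4, -1.3]
grip_width: 0.0204
[-0.1  1.1  7. ] [-0.01 -0.04  0.  ]
```

View pics/wo.png

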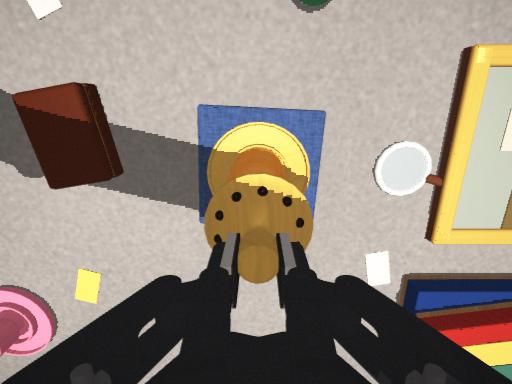

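```bash
python3 -m handwheel '0 1.1 0 0 0 0 15; 0 1.1 3 0 0 0 15; 0 1.1 6 0 0 0 15; 0 1.1 6 0 0 0 15'
python3 -m handwheel '0 0 2 0 0 0 15; 0 0 2 0 0 0 15; 0 0 2 0 0 0 15'
python3 -m handwheel '0 0 2 0 0 0 15; 0 0 2 0 0 0 15; 0 0 2 0 0 0 15'
python3 -m handwheel '0 0 2 0 0 0 15; 0 0 2 0 0 0 15; 0 0 2 0 0 0 15'
```

```text
clock: 40.25
tcp_pos: [0.614, -0.0214, 0.2012]
orientation: [3.142, 0.0, -0.001]
contact_force: [-0.2, -0.6, -1.0]
grip_width: 0.0203
clock: 40.62
tcp_pos: [0.6143, -0.0215, 0.1997]
orientation: [3.142, 0.0, 0.0]
contact_force: [-0.3, -0.2, -1.5]
grip_width: 0.0206
clock: 41.0
tcp_pos: [0.6143, -0.0215, 0.1976]
orientation: [-3.142, 0.0, 0.0]
contact_force: [0.1, -0.3, -1.0]
grip_width: 0.0204
clock: 41.38
tcp_pos: [0.6143, -0.0215, 0.1956]
orientation: [-3.142, -0.0, 0.0]
contact_force: [0.2, -0.5, -0.9]
grip_width: 0.0202
```

Plug is inside the glass (no contact below 0.201). Continue to the rim.

```bash
python3 -m handwheel '0 0 1 0 0 0 15; 0 0 1 0 0 0 15; 0 0 1 0 0 0 15'
python3 -m handwheel '0 0 1 0 0 0 15; 0 0 1 0 0 0 15; 0 0 1 0 0 0 15'
python3 -m handwheel '0 0 0.7 0 0 0 15; 0 0 0.7 0 0 0 15; 0 0 0.7 0 0 0 15'
```

```text
clock: 41.75
tcp_pos: [0.6142, -0.0215, 0.1947]
orientation: [-3.142, -0.0, 0.0]
contact_force: [0.9, 0.4, -1.5]
grip_width: 0.0204
clock: 42.12
tcp_pos: [0.6143, -0.0215, 0.1936]
orientation: [-3.142, -0.0, 0.0]
contact_force: [-0.1, 0.1, -1.4]
grip_width: 0.0204
clock: 42.5
tcp_pos: [0.6143, -0.0216, 0.1931]
orientation: [-3.142, 0.0, -0.0]
contact_force: [0.2, 0.1, -1.2]
grip_width: 0.0203
```

```bash
python3 -m handwheel '0 0 0.7 0 0 0 15; 0 0 0.7 0 0 0 15; 0 0 0.7 0 0 0 15'
python3 -m handwheel '0 0 0.5 0 0 0 15; 0 0 0.5 0 0 0 15; 0 0 0.5 0 0 0 15'
```

```text
clock: 42.88
tcp_pos: [0.6146, -0.0215, 0.1928]
orientation: [-3.141, -0.0, -0.001]
contact_force: [-0.9, 0.6, 5.2]
grip_width: 0.0202
clock: 43.25
tcp_pos: [0.6147, -0.0215, 0.1927]
orientation: [-3.141, -0.0, -0.002]
contact_force: [-2.6, 0.2, 7.6]
grip_width: 0.0206
```

Seated at the predicted height. Release and retreat.

```bash
python3 -m handwheel '0 0 -0.7 0 0 0 21; 0 0 -0.7 0 0 0 25; 0 0 -0.7 0 0 0 32; 0 0 -0.7 0 0 0 45; 0 0 -0.7 0 0 0 60; 0 0 -0.7 0 0 0 60; 0 0 -10 0 0 0 60; 0 0 -40 0 0 0 60; 0 0 -70 0 0 0 60; 0 0 -90 0 0 0 60; 0 0 -90 0 0 0 60; 0 0 -90 0 0 0 60'
python3 - <<'E'
from h import *
snap('wrist','wq.png')
gx,gy=.6144,-.0215
ov('wq.png','wqo.png',[((gx,gy,.168),.036,R_),((gx,gy,.032),.0615,G_)],130,110,230,190,3.4)
rel([(.45,-.2,.28),(.45,.20,.28)])
E
```

```text
clock: 44.75
tcp_pos: [0.6139, -0.0213, 0.2811]
orientation: [-3.141, -0.0, 0.001]
contact_force: [-0.1, -0.5, 0.5]
grip_width: 0.0598
[-163.7  178.7    1. ] [-0.    0.09  0.01]
[-163.6 -221.3    1. ] [-0.    0.09  0.01]
```

View pics/wqo.png

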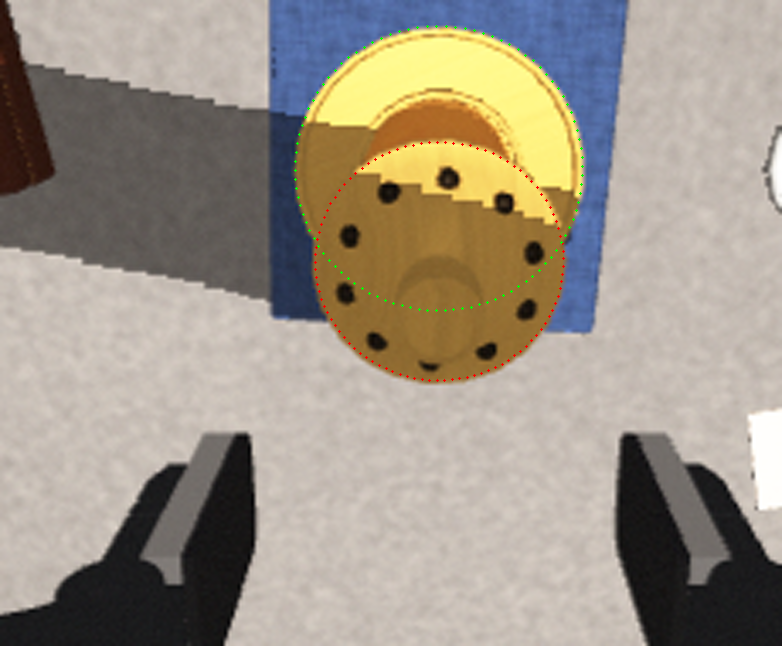

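The cap sits concentric on the glass at the expected height. I'll move aside for a final check from the fixed cameras.

```bash
python3 -m handwheel '-40 -50 0 0 0 0 60; -80 -100 0 0 0 0 60; -120 -150 0 0 0 0 60; -150 -200 0 0 0 0 60; -150 -220 0 0 0 0 60; -150 -220 0 0 0 0 60; -150 -220 0 0 0 0 60'
python3 - <<'E'
from h import *
a=snap('scene','s2.png')['pixels'];b=snap('top','t2.png')['pixels']
c=cv2.resize(a[140:300,130:420,::-1],(783,432),interpolation=cv2.INTER_CUBIC); cv2.imwrite('pics/s2z.png',c)
gx,gy=.6150,-.0215
ov('t2.png','t2o.png',[((gx,gy,.168),.036,R_),((gx,gy,.032),.0615,G_)],200,80,120,110,5)
E
```

```text
clock: 45.68
tcp_pos: [0.4651, 0.1964, 0.2814]
orientation: [3.14, -0.005, -0.0]
contact_force: [0.5, -0.9, -0.5]
grip_width: 0.0601
```

View pics/s2z.png

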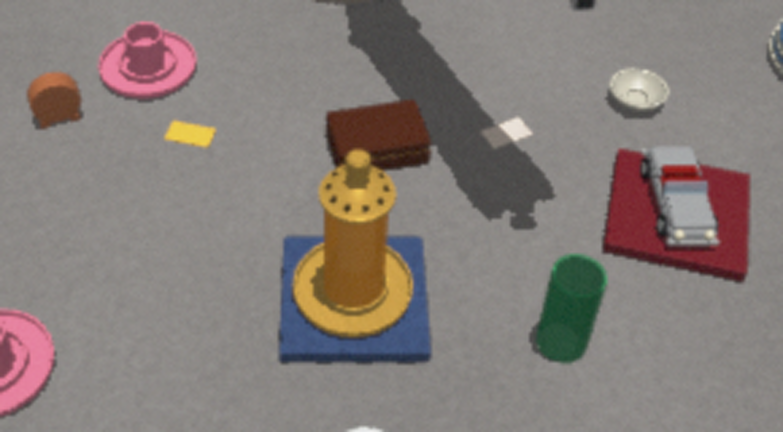

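View pics/t2o.png

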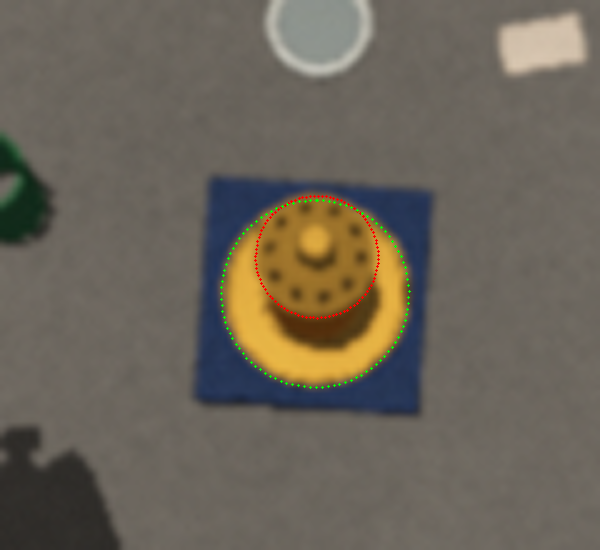

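The lantern stands complete and upright in the middle of the board: in the scene zoom its cap is at about (357,190) and its base at (353,288). The green glass, car, case and pink pieces are where they were.

```bash
python3 - <<'E'
from h import *
print(workorder.hand_in())
E
```

```text
the job is handed in; nothing more can be done
None
```

The lantern is built on the blue board, and I handed it in at about 46 s on the robot's clock. I placed the base, candle, glass and cap in that order. Each was set down slowly until it made light contact, with no more than 11 N measured.

**Last checks**
- **Glass and cap:** The glass touched down at the height expected if it is fully down inside the gallery ring. The cap's brim stopped on the rim within 1 mm of the expected height.
- **Centring:** The wrist and top views show the parts on one axis, within about 1 mm of the board's centre.
- **Other items:** In the last scene view the green glass, car, jewel case and pink look-alikes look unmoved. I judged this by eye and did not measure it. The arm was clear of everything.

**Disagreements**
- **Wrist camera:** It sat about 5 mm higher than its calibration said. I worked this out from the board's size and corrected for it.
- **Scene camera:** It read about 4–7 mm too far in x, so I relied on the top and wrist views instead.
- **Finger opening:** It read 1–2 mm below the stated widths for all four parts, which I put down to the pads giving.

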